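# Clear the inking slab: sort the tins by weight, scrape off the dried ink

### The arm

A 6-joint arm with a two-finger parallel gripper is mounted at the origin on the work surface. World frame = base frame: x ahead of the robot, y to its left, z up, the work surface at z = 0. Lengths are in m, angles in rad, forces in N, time in s.
With the tool pointing down it reaches from about 0.35 to 0.925 m from the base axis. Payload 6.4 kg.
Tool frame: the origin (TCP) lies at the very end of the fingers, on their centre line; the grasp point (between the pads) lies 19 mm behind it; z points along the fingers, y is the line along which they close (so a half turn about z gives the same grasp; the last joint's range is limited). The gripper opens to 94 mm and grips with 3 to 60 N. Pads are 16 mm wide; open, the fingers measure 119 mm over their backs; the gripper's body (75 mm by 177 mm) begins 78 mm behind the grasp point.
Start: joints at [1.112, 0.245, 1.558, -0, 1.339, -0.174], TCP at [0.183, 0.624, 0.205] pointing down, gripper open.
Joint ranges: [-3.13, 3.13], [-1.02, 2.26], [0.13, 2.54], [-0.95, 4.09], [0.21, 2.88], [-2.74, 2.74]. Speed limits (rad/s): [2.57, 2.57, 3.14, 3.14, 3.14, 3.14].

### API

Orientations are given as a 3x3 rotation matrix whose columns are the frame's x, y, z axes.
In Python, from station import env gives the robot as it stands. The module is installed in compiled form; this text tells all that it offers.
- The arm moves only by the tool drive_tool, never from a script. Its arguments are lists of equal length, an entry for each row: "linear": the shift along the tool's x, y, z normalised to -1 to 1, where 1 is 0.5 m, a list of three; "spin": the turn about the tool's z normalised to -1 to 1, where 1 is 1.5 rad; "claw": the opening, from -1 (shut) to 1 (fully open). A call has 1 to 8 rows; each row is the pose to reach, as a shift and turn from the pose commanded when the call began, along the tool's axes at that moment; what a row does not reach only later rows make up. A row lasts 1/12 s, in which the tool goes at most 41.7 mm and 7.16 degrees, less where a joint would pass 70% of its speed; a pose out of reach is approached as far as the arm can. A call with a number of a shift or a turn outside -1 to 1 is refused whole. A call with a gripper value outside its range is refused whole. The fingers move at their own pace and stop on an object; "newtons" is the grip in N (left out, the last holds). Time passes only in rows, so rows that repeat a pose let the fingers close. It gives the time, the measured TCP pose, the force, the opening and the grip force at its end, in the units of the state.
- env.get_obs(): the state, without advancing time (a new reading comes with each control period).
- env.camera(name): name is "scene" or "top"; returns (picture, depth): 420x560x3 uint8, red, green, blue; 420x560 float32, m along the optical axis (not along the pixel's ray), 0 where there is no reading.
- env.get_calibration(name): a dict with "fx", "fy", "cx", "cy" (pixels), "position" and "orientation" of the camera in the world. Camera axes: x right, y up, looking along -z (the intrinsics and any distortion apply to the point x, -y, -z); pixel columns grow to the right and rows downward; lengths in m; the calibration is good to about 2 mm. A picture is of the moment at which its call begins. get_calibration takes no time and is no camera call.
- env.sign_off(): hands the job in; it is judged then, once.
The state is a dict: "time_s": time; "joint_positions": joint angles; "joint_vel": joint speeds; "effort": joint torques, N m; "ee_pos": TCP position; "orientation": TCP orientation; "contact_force": force on the tool from outside, world axes, zero at the start; "torque": the same for the moment, N m; "grip_width": opening from 0.0 (shut) to 1.0 (fully open); "finger_force": force on a finger pad.
Only numpy, scipy, OpenCV 4.12 (cv2) and the standard library are available. Lean on these libraries where they do the work, as an engineer would, in place of code of your own. Each camera call takes 0.05 s, during which the arm holds its last target. There are 200 camera calls.

### The job

Clear the inking slab at the end of a printing session: feel the weight of every ink tin standing on it, and stand those that weigh 300 g or more upright in the cells of the plywood ink carrier, one to a cell, and the lighter, used-up ones upright in the cells of the cardboard empties carton. Then push all the crumbs of dried ink off the slab's open edge into the waste tray with the scraper block, never touching them with the fingers, and stand the scraper back in its rest. Leave the cup, the tape roll and the jar where they are.

Things in the scene. Friction and masses are not known exactly. Their poses are not given: they have to be found in the camera images.
- tin_1: an ink tin with its lid on: upright cylinder, diameter 64 mm, height 95 mm, bare metal with a plain paper band; all four tins look alike. Origin: centre of the underside, z along its axis. Gross weight 105 to 500 g, hidden and different every time; its centre of mass is at mid height. It starts upright on the slab. None if absent (3 or 4 tins are present).
- tin_2: an ink tin with its lid on: upright cylinder, diameter 64 mm, height 95 mm, bare metal with a plain paper band; all four tins look alike. Origin: centre of the underside, z along its axis. Gross weight 105 to 500 g, hidden and different every time; its centre of mass is at mid height. It starts upright on the slab. None if absent (3 or 4 tins are present).
- tin_3: an ink tin with its lid on: upright cylinder, diameter 64 mm, height 95 mm, bare metal with a plain paper band; all four tins look alike. Origin: centre of the underside, z along its axis. Gross weight 105 to 500 g, hidden and different every time; its centre of mass is at mid height. It starts upright on the slab. None if absent (3 or 4 tins are present).
- tin_4: an ink tin with its lid on: upright cylinder, diameter 64 mm, height 95 mm, bare metal with a plain paper band; all four tins look alike. Origin: centre of the underside, z along its axis. Gross weight 105 to 500 g, hidden and different every time; its centre of mass is at mid height. It starts upright on the slab. None if absent (3 or 4 tins are present).
- crumb_1: a hard crumb of dried black ink, about 30 x 24 x 10 mm (x, y, z), 12 g, starts on the slab. Origin: centre of the underside. None if absent (3 to 6 are present).
- crumb_2: a hard crumb of dried black ink, about 30 x 24 x 10 mm (x, y, z), 12 g, starts on the slab. Origin: centre of the underside. None if absent (3 to 6 are present).
- crumb_3: a hard crumb of dried black ink, about 30 x 24 x 10 mm (x, y, z), 12 g, starts on the slab. Origin: centre of the underside. None if absent (3 to 6 are present).
- crumb_4: a hard crumb of dried black ink, about 30 x 24 x 10 mm (x, y, z), 12 g, starts on the slab. Origin: centre of the underside. None if absent (3 to 6 are present).
- crumb_5: a hard crumb of dried black ink, about 30 x 24 x 10 mm (x, y, z), 12 g, starts on the slab. Origin: centre of the underside. None if absent (3 to 6 are present).
- crumb_6: a hard crumb of dried black ink, about 30 x 24 x 10 mm (x, y, z), 12 g, starts on the slab. Origin: centre of the underside. None if absent (3 to 6 are present).
- slab: the marble inking slab in a beech frame, fixed, 28 mm high. Origin: centre of the marble, at table level; marble 260 mm along x, 270 mm along y, its top at z = 28 mm. The edge at x = -130 mm is open; the other three edges have a bead 10 mm wide that stands 8 mm above the marble (up to z = 36 mm).
- waste_tray: shallow aluminium tray, fixed, against the slab's open edge and square to it: 86 mm (x) by 270 mm (y), walls 3 mm. Origin: centre of its underside, 174 mm from the slab's origin along the slab's -x. Floor top at z = 4 mm; wall on the slab side up to 22 mm (below the marble), the other walls up to 44 mm.
- carrier: plywood ink carrier, fixed, left or right of the slab: 2 x 2 open-topped cells; outside 163 x 163 x 65 mm, origin: centre of its underside. Cell centres at x, y = +-39.5 mm; cells 74 mm square, floor top at z = 5 mm; walls and dividers 5 mm thick, tops at z = 65 mm: a tin stands 35 mm proud of them. The fingers have most room along the carrier's diagonal.
- empties_box: cardboard carton for the empties, fixed, on the other side of the slab, its two flaps folded out to +y and -y (42 mm, limp, not in the way): 2 x 2 open-topped cells; outside without flaps 160 x 160 x 64 mm, origin: centre of its underside. Cell centres at x, y = +-39 mm; cells 74 mm square, floor top at z = 4 mm; walls and dividers 4 mm, tops at z = 64 mm.
- scraper: the scraper block, wood with a steel foot edge, 250 g, stands upright on its foot: foot 36 mm (x) by 120 mm (y) by 16 mm high, and above it, centred, an upright hand grip 24 mm (x) by 96 mm (y) from z = 16 to 68 mm. Origin: centre of the foot's underside. Grip it from above across x.
- rest: the scraper's rest, a fixed shallow wooden tray 64 mm (x) by 150 mm (y), floor top at z = 4 mm, rim 5 mm wide with its top at z = 12 mm, inside 54 x 140 mm. Origin: centre of its underside. The scraper starts in it, their long sides along the same line.
- cup: bystander: white coffee cup, 80 mm across the rim, 60 mm high, origin: centre of the underside.
- tape_roll: bystander: roll of paper tape lying flat, outside diameter 80 mm, 30 mm high, origin: centre of the underside.
- jar: bystander: closed glass jar, 60 mm across, 90 mm high, origin: centre of the underside.

How it is judged:
By the outcome, as a careful person would: the job done as asked, in the order asked, and still so for the second after the job is handed in, with the robot touching nothing.
Of tin_1, tin_2, tin_3, tin_4 only 3 to 4 are there at a start; the rules pass over those that are not, and their reading is None.
Of crumb_1, crumb_2, crumb_3, crumb_4, crumb_5, crumb_6 only 3 to 6 are there at a start; the rules pass over those that are not, and their reading is None.
At some moment in a run one of tin_1, tin_2, tin_3, tin_4, scraper may be knocked a few centimetres aside while the robot is not near it.
It also fails if it takes over 210 s, if anything falls off the work surface, if the arm or the gripper's body presses on something with over 40 N, if the wrist force passes 120 N, or if a joint passes its speed limit or range.

## Working session

There is one attempt and no reset: what is moved stays moved. The work goes in short steps, Python scripts to look and compute and a tool call to move; the robot and the scene stay as the last step left them, time stands still between calls to the robot, and variables do not carry over. Pictures are saved under pics/ and viewed, at most 14 in all, crops included, and the job is handed in when it is done.

Besides the shell and the picture viewer there is one more tool, called after "Call:" as name([rows], argument=value, ...), one row to a line, values as JSON. drive_tool: Moves the arm, as the interface text tells. Scaled input: -1 to 1 covers 0.5 m each way for a shift and 1.5 rad each way for a turn. Its arguments: {"type":"object","properties":{"linear":{"type":"array"},"spin":{"type":"array"},"claw":{"type":"array"},"newtons":{"type":"number"}},"required":["linear","spin","claw"]}

```bash
mkdir -p pics
cat > h.py <<'E'
import numpy as np, cv2
from station import env
def snap(n, save=None):
    p,d=env.camera(n)
    if save: cv2.imwrite(f'pics/{save}.png', p[:,:,::-1])
    return p,d
def ray(n,u,v):
    c=env.get_calibration(n); R=np.array(c['orientation']); 
    u=np.asarray(u,float);v=np.asarray(v,float)
    d=np.stack([(u-c['cx'])/c['fx'],-(v-c['cy'])/c['fy'],-np.ones_like(u)],-1)
    return np.array(c['position']),d@R.T
def onplane(n,u,v,z):
    o,d=ray(n,u,v); t=(z-o[2])/d[...,2]; return o+d*t[...,None]
def cloud(n,depth):
    v,u=np.mgrid[:depth.shape[0],:depth.shape[1]]
    o,d=ray(n,u,v); return o+d*depth[...,None]
E
python3 - <<'E'
from h import *
for n in('scene','top'):
    p,d=snap(n,n+'0'); np.savez(n+'0',p=p,d=d); c=env.get_calibration(n); print(n,c)
o=env.get_obs(); print(o)
E
```

```text
scene {'fx': 389.7154641646387, 'fy': 389.7154641646387, 'cx': 274.61640774938195, 'cy': 210.46494419628502, 'position': array([ 1.0706531 , -0.43974401,  0.54152756]), 'orientation': array([[ 0.62266394, -0.47495953,  0.62185453],
       [ 0.78220773,  0.35649133, -0.51094521],
       [ 0.02099255,  0.80456658,  0.59349131]])}
top {'fx': 448.836840514702, 'fy': 448.836840514702, 'cx': 277.1507294078636, 'cy': 211.04632322142797, 'position': array([0.44591528, 0.00849736, 0.97641162]), 'orientation': array([[-0.0055213 ,  0.99274361, -0.12012342],
       [-0.99970484, -0.00263771,  0.02415101],
       [ 0.02365891,  0.12022131,  0.99246516]])}
{'time_s': 0.1, 'joint_positions': array([ 1.11188113e+00,  2.45696947e-01,  1.55885506e+00, -2.21207814e-05,
        1.33870132e+00, -1.74128669e-01]), 'joint_vel': array([ 0.00076374, -0.00407353, -0.00029883,  0.00010344,  0.00029625,
       -0.00035719]), 'effort': array([-1.59069928e-04, -4.16913736e+01, -3.15525556e+01,  6.86102849e-02,
        3.09915736e-02, -4.30541968e-05]), 'ee_pos': array([0.18240093, 0.62333546, 0.20450572]), 'orientation': array([[-9.59722990e-01,  2.80947094e-01, -7.16337557e-04],
       [ 2.80947880e-01,  9.59721857e-01, -1.49838504e-03],
       [ 2.66517889e-04, -1.63928809e-03, -9.99998621e-01]]), 'contact_force': array([ 0.10649254, -0.59852771, -0.47106306]), 'torque': array([0.03950995, 0.03241619, 0.03808979]), 'finger_force': 0.0, 'grip_width': 1.0011953341056}
```

View pics/top0.png

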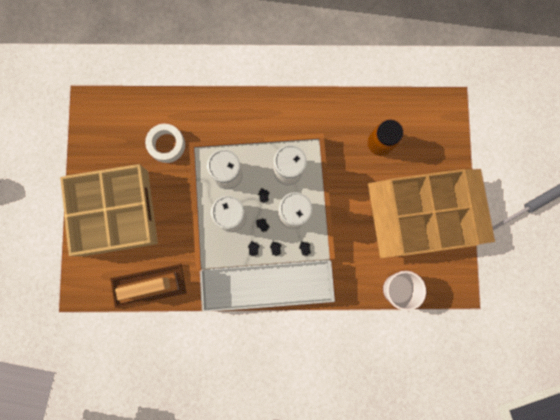

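View pics/scene0.png

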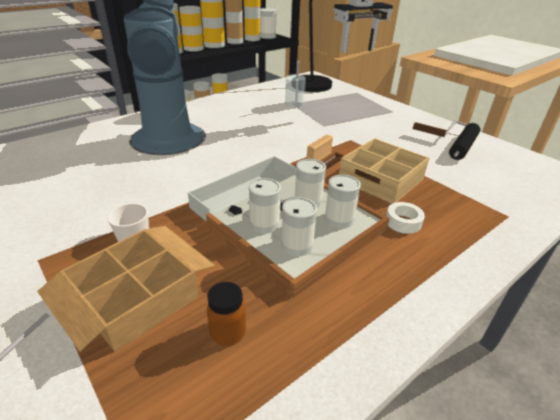

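The top view shows four tins, with lids at about (224,166), (290,162), (228,212) and (295,209). There are five black crumbs at about (264,195), (262,225), (253,248), (276,248) and (305,248). The carrier is at left (108,210), the carton at right (432,213), and the scraper in its rest at (147,286). The tray sits below the slab. The scene view confirms this layout.

```bash
cat >> h.py <<'E'
def comps(mask,amin):
    n,l,s,c=cv2.connectedComponentsWithStats(mask.astype(np.uint8))
    return [(s[i,4],c[i],l==i) for i in range(1,n) if s[i,4]>=amin]
def tins(p,d,zt=None,tol=.012):
    X=cloud('top',d); out=[]
    z=X[...,2]
    m=(z>.108)&(z<.138)&(d>0)
    for a,c,mm in comps(m,150):
        k=max(cv2.findContours(mm.astype(np.uint8),0,2)[0],key=len)
        (u,v),r=cv2.minEnclosingCircle(k)
        zz=np.median(z[mm]); P=onplane('top',u,v,zz); out.append((P.round(4),a,round(r*d[mm].mean()/448.8*1e3,1)))
    return out
def crumbs(p,d):
    X=cloud('top',d); hsv=cv2.cvtColor(p,cv2.COLOR_RGB2HSV)
    m=(hsv[...,2]<60)&(X[...,2]<.06)&(X[...,2]>.0)&(d>0)
    return [(onplane('top',*c,.036 if np.median(X[...,2][mm])>.02 else .012).round(4),a,np.median(X[...,2][mm]).round(3)) for a,c,mm in comps(m,25)]
def rect(n,mask,z):
    k=max(cv2.findContours(mask.astype(np.uint8),0,2)[0],key=cv2.contourArea)
    q=onplane(n,k[:,0,0],k[:,0,1],z)[:,:2]
    (c,s,a)=cv2.minAreaRect((q*1000).astype(np.float32)); return np.round(c,1),np.round(s,1),round(a,2)
E
python3 - <<'E'
from h import *
D=np.load('top0.npz');p,d=D['p'],D['d']
for t in tins(p,d):print('tin/jar',t)
for t in crumbs(p,d):print('crumb',t)
X=cloud('top',d);z=X[...,2]
v,u=np.mgrid[:420,:560]
for nm,(u0,u1,v0,v1),(a,b),zp in [('carrier',(50,165,155,265),(.055,.08),.065),('carton',(360,500,160,265),(.055,.075),.064),
  ('slab',(185,340,125,275),(.022,.033),.028),('slabbead',(185,340,125,275),(.0325,.045),.036),('tray',(190,345,255,315),(.03,.055),.044),('scrapertop',(100,195,255,310),(.055,.08),.068),('foot',(100,195,255,310),(.014,.03),.02),('rest',(100,195,255,312),(.008,.08),.012),('cup',(375,435,265,312),(.05,.07),.06),('tape',(135,195,115,170),(.02,.04),.03),('jar',(360,410,110,160),(.075,.11),.09)]:
    m=(u>=u0)&(u<u1)&(v>=v0)&(v<v1)&(z>a)&(z<b)&(d>0)
    if m.sum()<20: print(nm,m.sum()); continue
    print(nm,m.sum(),rect('top',m,zp),np.median(z[m]).round(4))
for uv in [(210,245),(300,290),(100,225),(415,200),(20,200),(80,120)]: print(uv,X[uv[1],uv[0]].round(4))
E
```

```text
tin/jar (array([ 0.647 , -0.0378,  0.1207]), np.int32(843), np.float32(32.1))
tin/jar (array([0.638 , 0.091 , 0.1207]), np.int32(845), np.float32(32.3))
tin/jar (array([ 0.5537, -0.0477,  0.1208]), np.int32(848), np.float32(31.8))
tin/jar (array([0.5478, 0.0827, 0.1206]), np.int32(865), np.float32(31.9))
crumb (array([0.5939, 0.0146, 0.036 ]), np.int32(93), np.float64(0.037))
crumb (array([0.5315, 0.0173, 0.036 ]), np.int32(97), np.float64(0.036))
crumb (array([0.4813, 0.0358, 0.036 ]), np.int32(93), np.float64(0.037))
crumb (array([ 0.4816, -0.0107,  0.036 ]), np.int32(87), np.float64(0.037))
crumb (array([ 0.4815, -0.0719,  0.036 ]), np.int32(89), np.float64(0.037))
carrier 1667 (array([560.3, 334.5]), array([163.8, 166.5]), 9.25) 0.0638
carton 2920 (array([ 553.4, -333.9]), array([160., 220.]), 7.48) 0.0615
slab 10906 (array([579.7,  21. ]), array([269.8, 276.9]), 4.05) 0.0279
slabbead 2619 (array([583.8,  19.8]), array([269.9, 289.9]), 4.02) 0.036
tray 698 (array([367.2,  36.6]), array([240.6,  76.9]), 74.82) 0.0402
scrapertop 609 (array([401.2, 257.1]), array([23.9, 98.5]), 13.0) 0.0713
foot 438 (array([401. , 257.3]), array([ 35.9, 121.6]), 13.08) 0.0193
rest 1538 (array([404.5, 258.3]), array([ 63.9, 150.7]), 11.1) 0.0204
cup 329 (array([ 393.1, -274.3]), array([78.1, 76. ]), 89.55) 0.059
tape 812 (array([710.7, 227.5]), array([80.2, 79.2]), 27.47) 0.0297
jar 555 (array([ 714.5, -244.9]), array([50.6, 55.7]), 44.49) 0.0898
(210, 245) [0.4892 0.127  0.0283]
(300, 290) [ 0.393  -0.0635 -0.0006]
(100, 225) [0.5345 0.3673 0.0026]
(415, 200) [ 0.5873 -0.3193  0.0044]
(20, 200) [ 0.59    0.5437 -0.0022]
(80, 120) [ 0.77    0.4232 -0.0026]
```

```bash
cat >> h.py <<'E'
def go(*targets, yaw=None):
    """print normalised shifts in the present tool axes to each world target; yaw=desired world angle (deg) of closing axis"""
    o=env.get_obs(); R=np.array(o['orientation']); e=np.array(o['ee_pos'])
    y=np.degrees(np.arctan2(R[1,1],R[0,1]))
    print('t',round(o['time_s'],2),'tcp',e.round(4),'yaw_y',y.round(2),'F',np.round(o['contact_force'],2),'w',round(o['grip_width'],3),'ff',round(o['finger_force'],1))
    for t in targets: print('  ->',np.round(t,4),'shift',((np.array(t)-e)@R/.5).round(3))
    if yaw is not None:
        dy=(yaw-y+90)%180-90; print('  spin',np.round(np.radians(-dy)/1.5,3))
E
python3 - <<'E'
from h import *
D=np.load('top0.npz');p,d=D['p'],D['d']
X=cloud('top',d);z=X[...,2]
v,u=np.mgrid[:420,:560]
for nm,(u0,u1,v0,v1),zp in [('carrier',(62,155,166,255),.065),('carton',(380,485,160,265),.064)]:
    m=(u>=u0)&(u<u1)&(v>=v0)&(v<v1)&(z<zp-.012)&(d>0)
    cs=[]
    for a,c,mm in sorted(comps(m,400),key=lambda t:-t[0])[:6]:
        r=rect('top',mm,zp-.004); print(nm,a,c.round(0),r)
m=(u>=100)&(u<195)&(v>=255)&(v<312)&(z>.006)&(z<.0145)&(d>0)
k=np.argwhere(m); q=onplane('top',k[:,1],k[:,0],.012)[:,:2]*1000
print('rest rim',m.sum(),[np.round(a,1) for a in cv2.minAreaRect(q.astype(np.float32))])
m=(u>=190)&(u<345)&(v>=255)&(v<315)&(z>.034)&(z<.055)
k=np.argwhere(m); q=onplane('top',k[:,1],k[:,0],.044)[:,:2]*1000
print('tray',m.sum(),[np.round(a,1) for a in cv2.minAreaRect(q.astype(np.float32))])
go((.5478,.0827,.205),yaw=54)
E
```

```text
carrier 1231 [ 89. 232.] (array([514.9, 368.2]), array([72.3, 69.7]), 9.29)
carrier 1228 [127. 226.] (array([527.6, 290.6]), array([72.1, 71.2]), 9.33)
carrier 1186 [123. 188.] (array([605.5, 303.2]), array([71.6, 70.9]), 9.17)
carrier 1178 [ 84. 194.] (array([592.7, 381.2]), array([71.4, 70.1]), 9.29)
carrier 1066 [141. 219.] (array([560.9, 304.8]), array([139.9, 181.1]), 89.72)
carton 1611 [428. 168.] (array([ 629.3, -338.4]), array([220.3,  83.3]), 86.48)
carton 1452 [438. 257.] (array([ 471.5, -331.6]), array([215.5,  55.2]), 88.1)
carton 1187 [418. 233.] (array([ 509.9, -303.5]), array([73.4, 70.1]), 7.72)
carton 1159 [455. 228.] (array([ 520.1, -380.9]), array([73.3, 69.5]), 7.38)
carton 1141 [411. 196.] (array([ 587.2, -293.7]), array([72.8, 70.9]), 7.56)
carton 1114 [448. 192.] (array([ 597.1, -370.4]), array([72.4, 69. ]), 7.14)
rest rim 583 [array([388.2, 248.6]), array([ 99.5, 163.5]), np.float64(11.0)]
tray 507 [array([410.7,  12.2]), array([287.2, 113.2]), np.float64(89.7)]
t 0.1 tcp [0.1824 0.6233 0.2045] yaw_y 73.68 F [ 0.11 -0.6  -0.47] w 1.001 ff 0.0
  -> [0.5478 0.0827 0.205 ] shift [-1.005 -0.832  0.   ]
  spin 0.229
```

Call:
drive_tool([
  [0,0,0],
  [0,0,0],
  [0,0,0],
  [0,0,0],
], spin=[0.23,0.23,0.23,0.23], claw=[1,1,1,1], newtons=20)

```text
time_s: 0.43
ee_pos: [0.1825, 0.6235, 0.2048]
orientation: [[-0.807, 0.59, -0.0], [0.59, 0.807, -0.001], [-0.0, -0.001, -1.0]]
contact_force: [0.5, -0.2, -0.7]
grip_width: 1.0
finger_force: 0.0
```

```bash
cat >> h.py <<'E'
CAR={'++':(.5928,.3806),'+-':(.6055,.3027),'-+':(.5149,.3679),'--':(.5276,.2900)}
BOX={'++':(.5872,-.2933),'+-':(.5973,-.3707),'-+':(.5098,-.3035),'--':(.5199,-.3809)}
def weigh(n=8):
    F=[]
    for i in range(n):
        env.camera('top'); F.append(env.get_obs()['contact_force'])
    F=np.array(F); print('F mean',F.mean(0).round(3),'sd',F.std(0).round(3))
E
python3 - <<'E'
from h import *
go((.36,.36,.205),(.5478,.0827,.205),(.5478,.0827,.095))
E
```

```text
t 0.43 tcp [0.1825 0.6235 0.2048] yaw_y 53.83 F [ 0.5  -0.23 -0.68] w 1.0 ff 0.0
  -> [0.36  0.36  0.205] shift [-0.598 -0.216  0.   ]
  -> [0.5478 0.0827 0.205 ] shift [-1.228 -0.442  0.   ]
  -> [0.5478 0.0827 0.095 ] shift [-1.228 -0.442  0.22 ]
```

Call:
drive_tool([
  [-0.614,-0.221,0],
  [-0.614,-0.221,0],
  [-0.614,-0.221,0],
  [-0.614,-0.221,0],
  [-0.614,-0.221,0],
  [-0.614,-0.221,0],
  [-0.614,-0.221,0],
  [-0.614,-0.221,0],
], spin=[0,0,0,0,0,0,0,0], claw=[1,1,1,1,1,1,1,1])

```text
time_s: 1.1
ee_pos: [0.3665, 0.3514, 0.2053]
orientation: [[-0.809, 0.587, 0.0], [0.587, 0.809, -0.0], [-0.0, -0.0, -1.0]]
contact_force: [-0.2, -0.7, -0.2]
grip_width: 0.999
finger_force: 0.0
```

Call:
drive_tool([
  [-0.614,-0.221,0],
  [-0.614,-0.221,0],
  [-0.614,-0.221,0],
  [-0.614,-0.221,0],
  [-0.614,-0.221,0],
  [-0.614,-0.221,0],
  [-0.614,-0.221,0],
  [-0.614,-0.221,0],
], spin=[0,0,0,0,0,0,0,0], claw=[1,1,1,1,1,1,1,1])

```text
time_s: 1.77
ee_pos: [0.5496, 0.081, 0.2053]
orientation: [[-0.809, 0.588, 0.0], [0.588, 0.809, -0.0], [-0.0, -0.0, -1.0]]
contact_force: [0.6, 0.1, 0.4]
grip_width: 0.998
finger_force: 0.0
```

Run:
```python
from h import *
weigh(6)
p,d=snap('top','t1')
for t in tins(p,d):print(t)
go((.5478,.0827,.205),(.5478,.0827,.095))
```

```text
F mean [ 0.195 -0.533  0.031] sd [0.549 1.504 0.66 ]
(array([ 0.647 , -0.0377,  0.1208]), np.int32(837), np.float32(32.0))
(array([ 0.5537, -0.0477,  0.1208]), np.int32(851), np.float32(31.8))
t 2.12 tcp [0.5479 0.0848 0.2052] yaw_y 54.05 F [-0.01 -0.37  0.29] w 0.997 ff 0.0
  -> [0.5478 0.0827 0.205 ] shift [-0.002 -0.003  0.   ]
  -> [0.5478 0.0827 0.095 ] shift [-0.002 -0.003  0.22 ]
```

Call:
drive_tool([
  [-0.002,-0.003,0.08],
  [-0.002,-0.003,0.15],
  [-0.002,-0.003,0.2],
  [-0.002,-0.003,0.22],
  [-0.002,-0.003,0.22],
  [-0.002,-0.003,0.22],
  [-0.002,-0.003,0.22],
  [-0.002,-0.003,0.22],
], spin=[0,0,0,0,0,0,0,0], claw=[1,1,1,1,1,-1,-1,-1], newtons=20)

```text
time_s: 2.78
ee_pos: [0.5502, 0.082, 0.0978]
orientation: [[-0.808, 0.589, 0.004], [0.589, 0.808, -0.0], [-0.003, 0.002, -1.0]]
contact_force: [0.1, -0.0, -0.4]
grip_width: 0.82
finger_force: 0.0
```

Call:
drive_tool([
  [0,0,0],
  [0,0,0],
  [0,0,0],
  [0,0,0],
], spin=[0,0,0,0], claw=[-1,-1,-1,-1])

```text
time_s: 3.12
ee_pos: [0.5499, 0.082, 0.0969]
orientation: [[-0.808, 0.589, 0.003], [0.589, 0.808, 0.001], [-0.002, 0.002, -1.0]]
contact_force: [1.7, 0.9, 4.9]
grip_width: 0.674
finger_force: 20.0
```

Call:
drive_tool([
  [0,0,-0.04],
  [0,0,-0.1],
  [0,0,-0.16],
  [0,0,-0.22],
  [0,0,-0.22],
  [0,0,-0.22],
  [0,0,-0.22],
  [0,0,-0.22],
], spin=[0,0,0,0,0,0,0,0], claw=[-1,-1,-1,-1,-1,-1,-1,-1])

```text
time_s: 3.78
ee_pos: [0.5467, 0.0818, 0.2022]
orientation: [[-0.808, 0.589, -0.006], [0.589, 0.808, 0.0], [0.005, -0.003, -1.0]]
contact_force: [-0.1, 0.3, -4.2]
grip_width: 0.675
finger_force: 20.0
```

Run:
```python
from h import *
weigh(12)
snap('scene','s1')
go((*CAR['--'],.205),(*BOX['-+'],.205))
```

```text
F mean [ 0.18  -0.127 -2.951] sd [0.549 0.449 0.451]
t 4.43 tcp [0.5486 0.0818 0.2055] yaw_y 53.91 F [ 0.47 -0.47 -3.75] w 0.676 ff 20.0
  -> [0.5276 0.29   0.205 ] shift [0.279 0.312 0.001]
  -> [ 0.5098 -0.3035  0.205 ] shift [-0.391 -0.668  0.001]
```

View pics/s1.png

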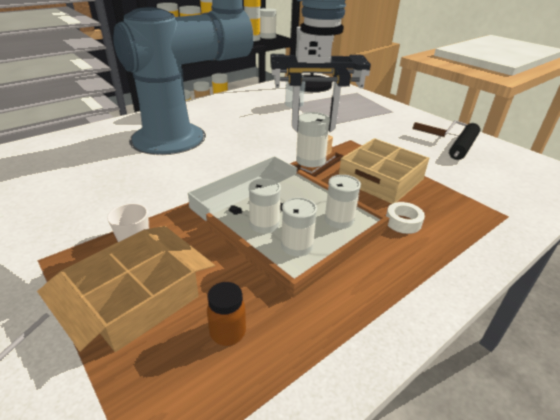

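The tin at (312,135) hangs upright in the gripper. Its weight reads close to the threshold, so I'm averaging longer now that it has settled.

```bash
cat >> h.py <<'E'
def weigh(n=8,tag=''):
    F=[];E=[]
    for i in range(n):
        env.camera('top'); o=env.get_obs(); F.append(o['contact_force']);E.append(o['effort'])
    F=np.array(F);E=np.array(E); print(tag,'Fz',F[:,2].mean().round(3),'sd',F[:,2].std().round(3),'halves',F[:n//2,2].mean().round(2),F[n//2:,2].mean().round(2),'eff',E.mean(0)[:3].round(3),E.std(0)[:3].round(3),'q',o['joint_positions'][:4].round(4))
E
python3 - <<'E'
from h import *
weigh(24)
E
```

```text
Fz -3.102 sd 0.393 halves -3.05 -3.15 eff [ -0.    -33.809 -32.84 ] [0.001 0.006 0.002] q [-0.0564  0.0226  1.8036 -0.    ]
```

Call:
drive_tool([
  [0.279,0.312,0],
  [0.279,0.312,0],
  [0.279,0.312,0],
  [0.279,0.312,0],
  [0.279,0.312,0],
  [0.279,0.312,0],
  [0.279,0.312,0],
  [0.279,0.312,0],
], spin=[0,0,0,0,0,0,0,0], claw=[-1,-1,-1,-1,-1,-1,-1,-1])

```text
time_s: 6.3
ee_pos: [0.5277, 0.2898, 0.2052]
orientation: [[-0.809, 0.588, -0.0], [0.588, 0.808, -0.001], [-0.0, -0.001, -1.0]]
contact_force: [0.4, -0.5, -3.3]
grip_width: 0.678
finger_force: 20.0
```

Call:
drive_tool([
  [0,0,0],
  [0,0,0],
  [0,0,0],
  [0,0,0],
], spin=[0,0,0,0], claw=[-1,-1,-1,-1])

```text
time_s: 6.63
ee_pos: [0.5281, 0.2891, 0.2055]
orientation: [[-0.807, 0.59, 0.0], [0.59, 0.807, 0.0], [-0.0, 0.0, -1.0]]
contact_force: [0.7, 0.2, -3.2]
grip_width: 0.674
finger_force: 20.0
```

Run:
```python
from h import *
weigh(4)
go((*CAR['--'],.074),yaw=54)
```

```text
Fz -3.097 sd 0.071 halves -3.05 -3.14 eff [ -0.075 -38.715 -32.933] [0.018 0.011 0.005] q [0.3139 0.1347 1.6843 0.    ]
t 6.83 tcp [0.5278 0.2898 0.2055] yaw_y 53.89 F [-0.29  0.59 -3.17] w 0.679 ff 20.0
  -> [0.5276 0.29   0.074 ] shift [0.001 0.    0.263]
  spin -0.001
```

Call:
drive_tool([
  [0,0,0.06],
  [0,0,0.12],
  [0,0,0.18],
  [0,0,0.22],
  [0,0,0.25],
  [0,0,0.263],
  [0,0,0.263],
  [0,0,0.263],
], spin=[0,0,0,0,0,0,0,0], claw=[-1,-1,-1,-1,-1,-1,-1,-1])

```text
time_s: 7.5
ee_pos: [0.5282, 0.2902, 0.0745]
orientation: [[-0.808, 0.589, 0.001], [0.589, 0.808, 0.0], [-0.001, 0.001, -1.0]]
contact_force: [-0.9, -0.2, -3.1]
grip_width: 0.679
finger_force: 20.0
```

Call:
drive_tool([
  [0,0,0],
  [0,0,0],
  [0,0,0],
  [0,0,0],
  [0,0,0],
  [0,0,0],
], spin=[0,0,0,0,0,0], claw=[-1,0.7,0.7,0.7,0.7,0.7])

```text
time_s: 8.0
ee_pos: [0.528, 0.2901, 0.0744]
orientation: [[-0.808, 0.589, 0.001], [0.589, 0.808, 0.0], [-0.0, 0.001, -1.0]]
contact_force: [0.1, 0.1, 0.3]
grip_width: 0.853
finger_force: 0.0
```

Call:
drive_tool([
  [0,0,-0.05],
  [0,0,-0.12],
  [0,0,-0.2],
  [0,0,-0.263],
  [0,0,-0.263],
  [0,0,-0.263],
  [0,0,-0.263],
  [0,0,-0.263],
], spin=[0,0,0,0,0,0,0,0], claw=[0.7,0.7,0.7,0.7,0.8,0.9,1,1])

```text
time_s: 8.67
ee_pos: [0.5266, 0.2896, 0.2033]
orientation: [[-0.808, 0.589, -0.003], [0.589, 0.808, -0.001], [0.002, -0.003, -1.0]]
contact_force: [-0.4, 0.4, -0.3]
grip_width: 0.998
finger_force: 0.0
```

Run:
```python
from h import *
weigh(6);weigh(8)
p,d=snap('top','t2')
for t in tins(p,d):print(t)
go((.638,.091,.205))
```

```text
Fz -0.117 sd 0.472 halves -0.57 0.34 eff [ 1.0000e-02 -3.7036e+01 -3.1304e+01] [0.007 0.255 0.181] q [0.3144 0.1358 1.6848 0.    ]
 Fz -0.172 sd 0.41 halves -0.36 0.02 eff [-2.0000e-03 -3.6793e+01 -3.1211e+01] [0.001 0.03  0.037] q [ 0.3144  0.1349  1.6841 -0.    ]
(array([ 0.647 , -0.0378,  0.1207]), np.int32(846), np.float32(32.1))
(array([0.638 , 0.091 , 0.1207]), np.int32(846), np.float32(32.2))
(array([ 0.5535, -0.0476,  0.1207]), np.int32(848), np.float32(32.0))
t 9.42 tcp [0.5278 0.29   0.2055] yaw_y 53.91 F [ 0.51  0.35 -0.42] w 1.004 ff 0.0
  -> [0.638 0.091 0.205] shift [-0.413 -0.192  0.001]
```

View pics/t2.png

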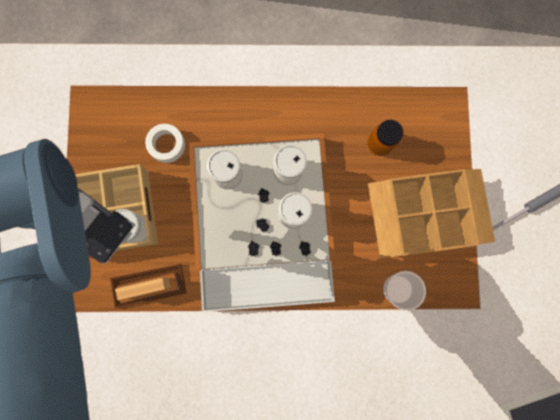

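Tin 1 stands in the carrier at (125,225). It weighs about 320 g (heavy), by both the force and the joint torque. Next is the tin at (0.638, 0.091).

Call:
drive_tool([
  [-0.413,-0.192,0],
  [-0.413,-0.192,0],
  [-0.413,-0.192,0],
  [-0.413,-0.192,0],
  [-0.413,-0.192,0],
  [-0.413,-0.192,0],
  [-0.413,-0.192,0],
  [-0.413,-0.192,0],
], spin=[0,0,0,0,0,0,0,0], claw=[1,1,1,1,1,1,1,1])

```text
time_s: 10.08
ee_pos: [0.6382, 0.09, 0.2052]
orientation: [[-0.807, 0.591, -0.0], [0.591, 0.807, 0.0], [0.001, 0.0, -1.0]]
contact_force: [-0.7, -0.4, 0.8]
grip_width: 1.0
finger_force: 0.0
```

Run:
```python
from h import *
weigh(6);weigh(4)
go((.638,.091,.205),(.638,.091,.095))
```

```text
Fz 0.449 sd 0.438 halves 0.52 0.38 eff [ -0.639 -40.771 -31.519] [0.4   0.086 0.113] q [-3.2300e-02  2.3170e-01  1.5735e+00  1.0000e-04]
 Fz 0.45 sd 0.849 halves 0.6 0.3 eff [ 3.8000e-02 -4.0986e+01 -3.1396e+01] [0.049 0.028 0.003] q [-0.0334  0.2322  1.5729  0.    ]
t 10.58 tcp [0.6379 0.0913 0.2055] yaw_y 53.96 F [ 0.58 -0.11  0.92] w 1.001 ff 0.0
  -> [0.638 0.091 0.205] shift [-0.001 -0.     0.001]
  -> [0.638 0.091 0.095] shift [-0.001 -0.     0.221]
```

Call:
drive_tool([
  [0,0,0.08],
  [0,0,0.15],
  [0,0,0.2],
  [0,0,0.22],
  [0,0,0.22],
  [0,0,0.22],
  [0,0,0.22],
  [0,0,0.22],
], spin=[0,0,0,0,0,0,0,0], claw=[1,1,1,1,1,-1,-1,-1], newtons=20)

```text
time_s: 11.25
ee_pos: [0.6398, 0.0908, 0.0981]
orientation: [[-0.808, 0.589, 0.004], [0.589, 0.808, -0.0], [-0.004, 0.002, -1.0]]
contact_force: [-0.5, 0.4, 0.5]
grip_width: 0.822
finger_force: 0.0
```

Call:
drive_tool([
  [0,0,0],
  [0,0,0],
  [0,0,0],
  [0,0,0],
], spin=[0,0,0,0], claw=[-1,-1,-1,-1])

```text
time_s: 11.58
ee_pos: [0.6395, 0.0912, 0.0972]
orientation: [[-0.808, 0.589, 0.004], [0.589, 0.808, 0.001], [-0.003, 0.003, -1.0]]
contact_force: [1.5, 2.1, 4.7]
grip_width: 0.677
finger_force: 20.0
```

Call:
drive_tool([
  [0,0,-0.04],
  [0,0,-0.1],
  [0,0,-0.16],
  [0,0,-0.22],
  [0,0,-0.22],
  [0,0,-0.22],
  [0,0,-0.22],
  [0,0,-0.22],
], spin=[0,0,0,0,0,0,0,0], claw=[-1,-1,-1,-1,-1,-1,-1,-1])

```text
time_s: 12.25
ee_pos: [0.6361, 0.0907, 0.2018]
orientation: [[-0.808, 0.589, -0.006], [0.589, 0.808, -0.0], [0.005, -0.004, -1.0]]
contact_force: [-0.0, 0.1, -3.4]
grip_width: 0.677
finger_force: 20.0
```

Run:
```python
from h import *
weigh(10);weigh(6)
go((*CAR['+-'],.205),(*BOX['++'],.205))
```

```text
Fz -3.39 sd 0.442 halves -3.22 -3.56 eff [-1.0000e-03 -4.3008e+01 -3.3045e+01] [0.005 0.248 0.152] q [-3.4200e-02  2.3260e-01  1.5727e+00 -1.0000e-04]
 Fz -3.29 sd 0.35 halves -3.44 -3.14 eff [-2.0000e-03 -4.3001e+01 -3.3125e+01] [0.001 0.028 0.019] q [-0.0342  0.2324  1.5727 -0.    ]
t 13.05 tcp [0.6381 0.0908 0.2055] yaw_y 53.91 F [ 0.27 -0.52 -3.15] w 0.679 ff 20.0
  -> [0.6055 0.3027 0.205 ] shift [0.302 0.304 0.001]
  -> [ 0.5872 -0.2933  0.205 ] shift [-0.37  -0.681  0.001]
```

Call:
drive_tool([
  [0.302,0.304,0],
  [0.302,0.304,0],
  [0.302,0.304,0],
  [0.302,0.304,0],
  [0.302,0.304,0],
  [0.302,0.304,0],
  [0.302,0.304,0],
  [0.302,0.304,0],
], spin=[0,0,0,0,0,0,0,0], claw=[-1,-1,-1,-1,-1,-1,-1,-1])

```text
time_s: 13.72
ee_pos: [0.6055, 0.3024, 0.2053]
orientation: [[-0.809, 0.588, -0.0], [0.588, 0.809, -0.001], [-0.0, -0.001, -1.0]]
contact_force: [0.5, 0.4, -2.9]
grip_width: 0.678
finger_force: 20.0
```

Call:
drive_tool([
  [0,0,0],
  [0,0,0],
  [0,0,0],
  [0,0,0],
  [0,0,0],
], spin=[0,0,0,0,0], claw=[-1,-1,-1,-1,-1])

```text
time_s: 14.13
ee_pos: [0.6058, 0.3018, 0.2055]
orientation: [[-0.807, 0.59, 0.0], [0.59, 0.807, -0.0], [-0.0, 0.0, -1.0]]
contact_force: [0.2, 1.2, -3.3]
grip_width: 0.678
finger_force: 20.0
```

Run:
```python
from h import *
weigh(4)
go((*CAR['+-'],.0745),yaw=54)
```

```text
Fz -2.999 sd 0.681 halves -3.43 -2.56 eff [ -0.11  -46.307 -33.336] [0.006 0.005 0.003] q [ 0.296   0.3066  1.4833 -0.    ]
t 14.33 tcp [0.6056 0.3024 0.2055] yaw_y 53.9 F [-0.35 -0.24 -2.23] w 0.675 ff 20.0
  -> [0.6055 0.3027 0.0745] shift [0.001 0.    0.262]
  spin -0.001
```

Call:
drive_tool([
  [0,0,0.06],
  [0,0,0.12],
  [0,0,0.18],
  [0,0,0.22],
  [0,0,0.25],
  [0,0,0.262],
  [0,0,0.262],
  [0,0,0.262],
], spin=[0,0,0,0,0,0,0,0], claw=[-1,-1,-1,-1,-1,-1,-1,-1])

```text
time_s: 15.0
ee_pos: [0.6065, 0.3029, 0.0755]
orientation: [[-0.808, 0.589, 0.002], [0.589, 0.808, 0.001], [-0.001, 0.002, -1.0]]
contact_force: [-0.4, -0.5, -2.1]
grip_width: 0.677
finger_force: 20.0
```

Call:
drive_tool([
  [0,0,0],
  [0,0,0],
  [0,0,0],
  [0,0,0],
  [0,0,0],
  [0,0,0],
], spin=[0,0,0,0,0,0], claw=[-1,0.7,0.7,0.7,0.7,0.7])

```text
time_s: 15.5
ee_pos: [0.6059, 0.3027, 0.0749]
orientation: [[-0.808, 0.589, 0.001], [0.589, 0.808, 0.0], [-0.001, 0.001, -1.0]]
contact_force: [-0.6, -0.2, -1.0]
grip_width: 0.848
finger_force: 0.0
```

Call:
drive_tool([
  [0,0,-0.05],
  [0,0,-0.12],
  [0,0,-0.2],
  [0,0,-0.262],
  [0,0,-0.262],
  [0,0,-0.262],
  [0,0,-0.262],
  [0,0,-0.262],
], spin=[0,0,0,0,0,0,0,0], claw=[0.7,0.7,0.7,0.7,0.8,0.9,1,1])

```text
time_s: 16.17
ee_pos: [0.6044, 0.3022, 0.2031]
orientation: [[-0.808, 0.589, -0.004], [0.589, 0.808, -0.001], [0.002, -0.003, -1.0]]
contact_force: [0.2, -0.5, 0.3]
grip_width: 0.999
finger_force: 0.0
```

Run:
```python
from h import *
weigh(8);weigh(5)
p,d=snap('top','t3')
for t in tins(p,d):print(t)
go((.647,-.0378,.205))
```

```text
Fz -0.088 sd 0.663 halves -0.54 0.37 eff [ 7.0000e-03 -4.4272e+01 -3.1609e+01] [0.01  0.307 0.193] q [ 0.2963  0.307   1.4834 -0.    ]
 Fz 0.377 sd 0.454 halves 0.59 0.24 eff [-3.0000e-03 -4.4080e+01 -3.1553e+01] [0.001 0.028 0.025] q [ 0.2963  0.3066  1.4832 -0.    ]
(array([ 0.6472, -0.0378,  0.1207]), np.int32(843), np.float32(32.0))
(array([ 0.554 , -0.0477,  0.1207]), np.int32(847), np.float32(31.8))
t 16.87 tcp [0.6056 0.3026 0.2055] yaw_y 53.91 F [-0.53 -0.3   0.86] w 0.998 ff 0.0
  -> [ 0.647  -0.0378  0.205 ] shift [-0.468 -0.501  0.001]
```

Call:
drive_tool([
  [-0.468,-0.501,0],
  [-0.468,-0.501,0],
  [-0.468,-0.501,0],
  [-0.468,-0.501,0],
  [-0.468,-0.501,0],
  [-0.468,-0.501,0],
  [-0.468,-0.501,0],
  [-0.468,-0.501,0],
], spin=[0,0,0,0,0,0,0,0], claw=[1,1,1,1,1,1,1,1])

```text
time_s: 17.53
ee_pos: [0.646, -0.0303, 0.2058]
orientation: [[-0.808, 0.589, 0.001], [0.589, 0.808, -0.0], [-0.0, 0.0, -1.0]]
contact_force: [1.2, -0.1, 0.3]
grip_width: 1.003
finger_force: 0.0
```

Run:
```python
from h import *
for i in range(6): env.camera('scene')
go((.647,-.0378,.205))
```

```text
t 17.83 tcp [ 0.6459 -0.0272  0.2054] yaw_y 53.97 F [ 0.59  1.   -0.88] w 1.001 ff 0.0
  -> [ 0.647  -0.0378  0.205 ] shift [-0.014 -0.016  0.001]
```

Call:
drive_tool([
  [-0.014,-0.016,0],
  [-0.014,-0.016,0],
  [-0.014,-0.016,0],
  [-0.014,-0.016,0],
  [-0.014,-0.016,0],
], spin=[0,0,0,0,0], claw=[1,1,1,1,1])

```text
time_s: 18.25
ee_pos: [0.6469, -0.0384, 0.2055]
orientation: [[-0.808, 0.588, 0.0], [0.588, 0.808, 0.0], [-0.0, 0.0, -1.0]]
contact_force: [-0.7, 0.5, -0.5]
grip_width: 0.997
finger_force: 0.0
```

Run:
```python
from h import *
weigh(5)
go((.647,-.0378,.095))
```

```text
Fz -0.346 sd 0.051 halves -0.31 -0.37 eff [ 2.3000e-02 -4.1349e+01 -3.1431e+01] [0.014 0.003 0.003] q [-0.2345  0.2407  1.563  -0.    ]
t 18.5 tcp [ 0.6469 -0.0388  0.2055] yaw_y 53.92 F [ 0.86  0.8  -0.44] w 1.002 ff 0.0
  -> [ 0.647  -0.0378  0.095 ] shift [0.001 0.002 0.221]
```

Call:
drive_tool([
  [0,0,0.08],
  [0,0,0.15],
  [0,0,0.2],
  [0,0,0.22],
  [0,0,0.22],
  [0,0,0.22],
  [0,0,0.22],
  [0,0,0.22],
], spin=[0,0,0,0,0,0,0,0], claw=[1,1,1,1,1,-1,-1,-1], newtons=20)

```text
time_s: 19.17
ee_pos: [0.6486, -0.0392, 0.0981]
orientation: [[-0.808, 0.589, 0.004], [0.589, 0.808, -0.001], [-0.004, 0.002, -1.0]]
contact_force: [0.9, 0.7, 0.0]
grip_width: 0.826
finger_force: 0.0
```

Call:
drive_tool([
  [0,0,0],
  [0,0,0],
  [0,0,0],
  [0,0,0],
], spin=[0,0,0,0], claw=[-1,-1,-1,-1])

```text
time_s: 19.5
ee_pos: [0.6486, -0.0384, 0.0974]
orientation: [[-0.808, 0.589, 0.004], [0.589, 0.808, 0.0], [-0.003, 0.003, -1.0]]
contact_force: [2.2, 3.6, 6.2]
grip_width: 0.679
finger_force: 20.0
```

Call:
drive_tool([
  [0,0,-0.04],
  [0,0,-0.1],
  [0,0,-0.16],
  [0,0,-0.22],
  [0,0,-0.22],
  [0,0,-0.22],
  [0,0,-0.22],
  [0,0,-0.22],
], spin=[0,0,0,0,0,0,0,0], claw=[-1,-1,-1,-1,-1,-1,-1,-1])

```text
time_s: 20.17
ee_pos: [0.6448, -0.0386, 0.2013]
orientation: [[-0.808, 0.589, -0.007], [0.589, 0.808, 0.001], [0.006, -0.003, -1.0]]
contact_force: [0.3, -1.3, -4.9]
grip_width: 0.681
finger_force: 20.0
```

Run:
```python
from h import *
weigh(8);weigh(5)
go((*CAR['++'],.205),(*BOX['++'],.205),yaw=54)
```

```text
Fz -4.439 sd 0.359 halves -4.45 -4.43 eff [-3.0000e-03 -4.4032e+01 -3.3595e+01] [0.004 0.284 0.177] q [-2.3460e-01  2.4100e-01  1.5632e+00 -1.0000e-04]
 Fz -4.345 sd 0.542 halves -4.32 -4.36 eff [-5.0000e-03 -4.3971e+01 -3.3660e+01] [0.001 0.043 0.036] q [-2.3460e-01  2.4060e-01  1.5629e+00 -1.0000e-04]
t 20.82 tcp [ 0.647  -0.0389  0.2055] yaw_y 53.92 F [ 0.37  0.5  -4.45] w 0.679 ff 20.0
  -> [0.5928 0.3806 0.205 ] shift [0.582 0.614 0.001]
  -> [ 0.5872 -0.2933  0.205 ] shift [-0.203 -0.482  0.001]
  spin -0.001
```

About 430 g, so this one is heavy and goes to carrier '++'.

Call:
drive_tool([
  [0.291,0.307,0],
  [0.291,0.307,0],
  [0.291,0.307,0],
  [0.291,0.307,0],
  [0.291,0.307,0],
  [0.291,0.307,0],
  [0.291,0.307,0],
], spin=[0,0,0,0,0,0,0], claw=[-1,-1,-1,-1,-1,-1,-1])

```text
time_s: 21.4
ee_pos: [0.6191, 0.1733, 0.2056]
orientation: [[-0.811, 0.586, 0.0], [0.586, 0.811, -0.0], [-0.0, 0.0, -1.0]]
contact_force: [0.3, -0.6, -4.3]
grip_width: 0.678
finger_force: 20.0
```

Call:
drive_tool([
  [0.291,0.307,0],
  [0.291,0.307,0],
  [0.291,0.307,0],
  [0.291,0.307,0],
  [0.291,0.307,0],
  [0.291,0.307,0],
  [0.291,0.307,0],
  [0.291,0.307,0],
], spin=[0,0,0,0,0,0,0,0], claw=[-1,-1,-1,-1,-1,-1,-1,-1])

```text
time_s: 22.07
ee_pos: [0.5932, 0.3793, 0.2051]
orientation: [[-0.808, 0.59, -0.0], [0.59, 0.808, -0.001], [-0.001, -0.001, -1.0]]
contact_force: [0.1, 0.6, -3.8]
grip_width: 0.68
finger_force: 20.0
```

Run:
```python
from h import *
weigh(6)
go((*CAR['++'],.0745),yaw=54)
```

```text
Fz -3.981 sd 0.16 halves -3.85 -4.11 eff [  0.432 -49.616 -34.112] [0.4   0.034 0.058] q [ 4.0840e-01  3.6850e-01  1.4053e+00 -1.0000e-04]
t 22.37 tcp [0.5931 0.3793 0.2056] yaw_y 53.81 F [-0.01 -0.4  -4.26] w 0.673 ff 20.0
  -> [0.5928 0.3806 0.0745] shift [0.002 0.002 0.262]
  spin -0.002
```

Call:
drive_tool([
  [0.001,0.002,0.06],
  [0.001,0.002,0.12],
  [0.001,0.002,0.18],
  [0.001,0.002,0.22],
  [0.001,0.002,0.25],
  [0.001,0.002,0.262],
  [0.001,0.002,0.262],
  [0.001,0.002,0.262],
], spin=[0,0,0,0,0,0,0,0], claw=[-1,-1,-1,-1,-1,-1,-1,-1])

```text
time_s: 23.03
ee_pos: [0.5938, 0.3818, 0.0756]
orientation: [[-0.808, 0.589, 0.002], [0.589, 0.808, 0.001], [-0.001, 0.002, -1.0]]
contact_force: [0.2, -0.6, -4.6]
grip_width: 0.679
finger_force: 20.0
```

Call:
drive_tool([
  [0,0,0],
  [0,0,0],
  [0,0,0],
  [0,0,0],
  [0,0,0],
  [0,0,0],
], spin=[0,0,0,0,0,0], claw=[-1,0.7,0.7,0.7,0.7,0.7])

```text
time_s: 23.53
ee_pos: [0.5932, 0.3819, 0.0751]
orientation: [[-0.808, 0.589, 0.001], [0.589, 0.808, 0.0], [-0.001, 0.001, -1.0]]
contact_force: [0.3, -0.1, -0.6]
grip_width: 0.852
finger_force: 0.0
```

Call:
drive_tool([
  [0,0,-0.05],
  [0,0,-0.12],
  [0,0,-0.2],
  [0,0,-0.262],
  [0,0,-0.262],
  [0,0,-0.262],
  [0,0,-0.262],
  [0,0,-0.262],
], spin=[0,0,0,0,0,0,0,0], claw=[0.7,0.7,0.7,0.7,0.8,0.9,1,1])

```text
time_s: 24.2
ee_pos: [0.5917, 0.3812, 0.2029]
orientation: [[-0.808, 0.589, -0.004], [0.589, 0.808, -0.002], [0.002, -0.003, -1.0]]
contact_force: [0.1, 0.2, 0.1]
grip_width: 0.999
finger_force: 0.0
```

Run:
```python
from h import *
p,d=snap('top','t4')
for t in tins(p,d):print(t)
for t in crumbs(p,d):print(t)
go((.554,-.0477,.205))
```

```text
(array([ 0.554 , -0.0477,  0.1207]), np.int32(848), np.float32(31.8))
(array([0.5928, 0.0145, 0.036 ]), np.int32(89), np.float64(0.037))
(array([0.5316, 0.0173, 0.036 ]), np.int32(95), np.float64(0.037))
(array([0.4816, 0.0359, 0.036 ]), np.int32(91), np.float64(0.037))
(array([ 0.4822, -0.0102,  0.036 ]), np.int32(93), np.float64(0.037))
(array([ 0.4817, -0.0714,  0.036 ]), np.int32(101), np.float64(0.037))
(array([ 0.1436, -0.5597,  0.012 ]), np.int32(628), np.float64(0.002))
t 24.25 tcp [0.5916 0.3812 0.2028] yaw_y 53.92 F [ 0.03  0.53 -0.28] w 1.0 ff 0.0
  -> [ 0.554  -0.0477  0.205 ] shift [-0.444 -0.738 -0.003]
```

Call:
drive_tool([
  [-0.222,-0.369,0],
  [-0.222,-0.369,0],
  [-0.222,-0.369,0],
  [-0.222,-0.369,0],
  [-0.222,-0.369,0],
  [-0.222,-0.369,0],
  [-0.222,-0.369,0],
], spin=[0,0,0,0,0,0,0], claw=[1,1,1,1,1,1,1])

```text
time_s: 24.83
ee_pos: [0.5731, 0.165, 0.2041]
orientation: [[-0.806, 0.592, -0.002], [0.592, 0.806, -0.0], [0.002, -0.002, -1.0]]
contact_force: [0.5, -0.8, -0.5]
grip_width: 1.002
finger_force: 0.0
```

Call:
drive_tool([
  [-0.222,-0.369,0],
  [-0.222,-0.369,0],
  [-0.222,-0.369,0],
  [-0.222,-0.369,0],
  [-0.222,-0.369,0],
  [-0.222,-0.369,0],
  [-0.222,-0.369,0],
  [-0.222,-0.369,0],
], spin=[0,0,0,0,0,0,0,0], claw=[1,1,1,1,1,1,1,1])

```text
time_s: 25.5
ee_pos: [0.555, -0.0459, 0.2048]
orientation: [[-0.808, 0.589, -0.001], [0.589, 0.808, 0.001], [0.001, 0.0, -1.0]]
contact_force: [0.8, 0.3, -0.4]
grip_width: 1.003
finger_force: 0.0
```

Run:
```python
from h import *
weigh(6);weigh(4)
go((.554,-.0477,.205),(.554,-.0477,.095),yaw=54)
```

```text
Fz -0.102 sd 0.371 halves -0.31 0.1 eff [ -0.372 -32.259 -31.178] [0.334 0.01  0.026] q [-2.8620e-01  2.8000e-02  1.7981e+00  1.0000e-04]
 Fz -0.092 sd 0.461 halves -0.18 -0.01 eff [  0.111 -32.295 -31.155] [0.018 0.011 0.002] q [-0.2878  0.0278  1.7982  0.    ]
t 26.0 tcp [ 0.5549 -0.0468  0.2055] yaw_y 53.95 F [-0.98 -0.46 -0.37] w 0.998 ff 0.0
  -> [ 0.554  -0.0477  0.205 ] shift [ 0.    -0.002  0.001]
  -> [ 0.554  -0.0477  0.095 ] shift [ 0.    -0.002  0.221]
  spin -0.001
```

Call:
drive_tool([
  [0,-0.002,0.08],
  [0,-0.002,0.15],
  [0,-0.002,0.2],
  [0,-0.002,0.22],
  [0,-0.002,0.22],
  [0,-0.002,0.22],
  [0,-0.002,0.22],
  [0,-0.002,0.22],
], spin=[0,0,0,0,0,0,0,0], claw=[1,1,1,1,1,-1,-1,-1], newtons=20)

```text
time_s: 26.67
ee_pos: [0.5559, -0.0485, 0.0978]
orientation: [[-0.808, 0.589, 0.004], [0.589, 0.808, -0.001], [-0.004, 0.001, -1.0]]
contact_force: [0.7, 0.6, 0.4]
grip_width: 0.826
finger_force: 0.0
```

Call:
drive_tool([
  [0,0,0],
  [0,0,0],
  [0,0,0],
  [0,0,0],
], spin=[0,0,0,0], claw=[-1,-1,-1,-1])

```text
time_s: 27.0
ee_pos: [0.5555, -0.048, 0.0969]
orientation: [[-0.808, 0.589, 0.003], [0.589, 0.808, -0.0], [-0.002, 0.002, -1.0]]
contact_force: [1.1, 2.3, 5.5]
grip_width: 0.68
finger_force: 20.0
```

Call:
drive_tool([
  [0,0,-0.04],
  [0,0,-0.1],
  [0,0,-0.16],
  [0,0,-0.22],
  [0,0,-0.22],
  [0,0,-0.22],
  [0,0,-0.22],
  [0,0,-0.22],
], spin=[0,0,0,0,0,0,0,0], claw=[-1,-1,-1,-1,-1,-1,-1,-1])

```text
time_s: 27.67
ee_pos: [0.5524, -0.0476, 0.2022]
orientation: [[-0.808, 0.589, -0.005], [0.589, 0.808, 0.001], [0.005, -0.002, -1.0]]
contact_force: [-0.6, -0.4, -3.3]
grip_width: 0.68
finger_force: 20.0
```

Run:
```python
from h import *
weigh(8);weigh(5)
go((*CAR['-+'],.205),(*BOX['++'],.205),(*BOX['-+'],.205),yaw=54)
```

```text
Fz -2.974 sd 0.517 halves -3.27 -2.68 eff [ 2.0000e-03 -3.3957e+01 -3.2719e+01] [0.005 0.213 0.145] q [-0.2903  0.0269  1.7996 -0.    ]
 Fz -2.969 sd 0.459 halves -2.88 -3.03 eff [-4.0000e-03 -3.3881e+01 -3.2759e+01] [0.001 0.029 0.029] q [-0.2902  0.0265  1.7994  0.    ]
t 28.32 tcp [ 0.5543 -0.048   0.2055] yaw_y 53.92 F [-0.26 -0.83 -3.47] w 0.675 ff 20.0
  -> [0.5149 0.3679 0.205 ] shift [0.554 0.626 0.001]
  -> [ 0.5872 -0.2933  0.205 ] shift [-0.342 -0.358  0.001]
  -> [ 0.5098 -0.3035  0.205 ] shift [-0.229 -0.465  0.001]
  spin -0.001
```

This tin is borderline at about 2.97 N against the 2.94 N limit. I'll do a precise with/without joint-torque comparison at the same pose. The joint-2 lever arm must allow for the 0.1125 m lateral offset seen between joint 1 and the TCP bearing.

Run:
```python
from h import *
weigh(5);weigh(8)
e=env.get_obs()['ee_pos'];print(e)
```

```text
Fz -3.105 sd 0.37 halves -3.52 -2.83 eff [-1.0000e-03 -3.3946e+01 -3.2812e+01] [0.001 0.009 0.004] q [-0.2902  0.0265  1.7995 -0.    ]
 Fz -2.808 sd 0.66 halves -2.59 -3.02 eff [ 1.0000e-03 -3.3958e+01 -3.2814e+01] [0.001 0.001 0.001] q [-0.2903  0.0266  1.7995 -0.    ]
[ 0.55425189 -0.04804347  0.20545032]
```

Call:
drive_tool([
  [0,0,0.07],
  [0,0,0.13],
  [0,0,0.18],
  [0,0,0.21],
  [0,0,0.22],
  [0,0,0.22],
  [0,0,0.22],
  [0,0,0.22],
], spin=[0,0,0,0,0,0,0,0], claw=[-1,-1,-1,-1,-1,-1,-1,-1])

```text
time_s: 29.63
ee_pos: [0.5545, -0.0482, 0.0958]
orientation: [[-0.808, 0.589, 0.001], [0.589, 0.808, -0.0], [-0.001, 0.0, -1.0]]
contact_force: [-0.2, -0.9, -3.2]
grip_width: 0.678
finger_force: 20.0
```

Call:
drive_tool([
  [0,0,0],
  [0,0,0],
  [0,0,0],
  [0,0,0],
  [0,0,0],
  [0,0,0],
], spin=[0,0,0,0,0,0], claw=[1,1,1,1,1,1])

```text
time_s: 30.13
ee_pos: [0.5544, -0.0481, 0.0957]
orientation: [[-0.808, 0.589, 0.0], [0.589, 0.808, -0.0], [-0.0, 0.0, -1.0]]
contact_force: [0.2, -0.5, 0.6]
grip_width: 0.997
finger_force: 0.0
```

Call:
drive_tool([
  [0,0,-0.05],
  [0,0,-0.12],
  [0,0,-0.18],
  [0,0,-0.22],
  [0,0,-0.22],
  [0,0,-0.22],
  [0,0,-0.22],
  [0,0,-0.22],
], spin=[0,0,0,0,0,0,0,0], claw=[1,1,1,1,1,1,1,1])

```text
time_s: 30.8
ee_pos: [0.5531, -0.0477, 0.2032]
orientation: [[-0.808, 0.589, -0.004], [0.589, 0.808, 0.001], [0.003, -0.001, -1.0]]
contact_force: [-0.1, 0.2, -0.0]
grip_width: 0.998
finger_force: 0.0
```

Run:
```python
from h import *
weigh(15);weigh(8)
e=env.get_obs()['ee_pos'];print(e)
```

```text
Fz -0.141 sd 0.456 halves -0.23 -0.06 eff [ 1.0000e-03 -3.2271e+01 -3.1131e+01] [0.006 0.132 0.084] q [-0.2903  0.0265  1.7995  0.    ]
 Fz 0.107 sd 0.595 halves 0.39 -0.18 eff [ -0.    -32.276 -31.17 ] [0.001 0.003 0.001] q [-0.2903  0.0265  1.7995  0.    ]
[ 0.55425779 -0.04802951  0.20546949]
```

Settled torque differences for tin 4 are joint 2 = 1.682 N·m over a 0.545 m lever and joint 3 = 1.644 N·m. Both give about 3.09 N, or 315 g, so it is heavy. I've spent nearly all the camera calls (199 of 200), so the last one is reserved for locating the scraper just before I grasp it.

Call:
drive_tool([
  [0,0,0.08],
  [0,0,0.15],
  [0,0,0.2],
  [0,0,0.22],
  [0,0,0.22],
  [0,0,0.22],
  [0,0,0.22],
  [0,0,0.22],
], spin=[0,0,0,0,0,0,0,0], claw=[1,1,1,1,1,-1,-1,-1], newtons=20)

```text
time_s: 32.62
ee_pos: [0.5559, -0.0485, 0.0978]
orientation: [[-0.808, 0.589, 0.004], [0.589, 0.808, -0.001], [-0.004, 0.001, -1.0]]
contact_force: [-0.4, -0.6, -0.1]
grip_width: 0.83
finger_force: 0.0
```

Call:
drive_tool([
  [0,0,0],
  [0,0,0],
  [0,0,0],
  [0,0,0],
], spin=[0,0,0,0], claw=[-1,-1,-1,-1])

```text
time_s: 32.95
ee_pos: [0.555, -0.0483, 0.0967]
orientation: [[-0.808, 0.589, 0.002], [0.589, 0.808, -0.001], [-0.002, 0.001, -1.0]]
contact_force: [-1.8, -0.2, 5.4]
grip_width: 0.678
finger_force: 20.0
```

Call:
drive_tool([
  [0,0,-0.04],
  [0,0,-0.1],
  [0,0,-0.16],
  [0,0,-0.22],
  [0,0,-0.22],
  [0,0,-0.22],
  [0,0,-0.22],
  [0,0,-0.22],
], spin=[0,0,0,0,0,0,0,0], claw=[-1,-1,-1,-1,-1,-1,-1,-1])

```text
time_s: 33.62
ee_pos: [0.5525, -0.0475, 0.2023]
orientation: [[-0.808, 0.589, -0.005], [0.589, 0.808, 0.002], [0.005, -0.002, -1.0]]
contact_force: [-0.0, -0.1, -3.3]
grip_width: 0.678
finger_force: 20.0
```

Call:
drive_tool([
  [0,0,0],
  [0,0,0],
  [0,0,0],
  [0,0,0],
  [0,0,0],
  [0,0,0],
], spin=[0,0,0,0,0,0], claw=[-1,-1,-1,-1,-1,-1])

```text
time_s: 34.12
ee_pos: [0.5543, -0.0481, 0.2054]
orientation: [[-0.808, 0.589, -0.0], [0.589, 0.808, -0.0], [0.0, -0.0, -1.0]]
contact_force: [-0.3, 0.2, -3.3]
grip_width: 0.678
finger_force: 20.0
```

Call:
drive_tool([
  [0,0,0],
  [0,0,0],
  [0,0,0],
  [0,0,0],
  [0,0,0],
  [0,0,0],
], spin=[0,0,0,0,0,0], claw=[-1,-1,-1,-1,-1,-1])

```text
time_s: 34.62
ee_pos: [0.5542, -0.048, 0.2055]
orientation: [[-0.808, 0.589, -0.0], [0.589, 0.808, -0.0], [-0.0, -0.0, -1.0]]
contact_force: [0.7, 0.4, -2.5]
grip_width: 0.677
finger_force: 20.0
```

Run:
```python
from h import *
o=env.get_obs();print(o['effort'][:3],o['joint_positions'])
go((*CAR['-+'],.205),yaw=54)
# scraper check in saved top pictures
import numpy as np
for n in ('top0','t2','t3','t4'):
    im=cv2.imread(f'pics/{n}.png'); hsv=cv2.cvtColor(im,cv2.COLOR_BGR2HSV)
    m=(hsv[...,2]>150)&(hsv[...,1]>90); m[:255]=0;m[312:]=0;m[:,:100]=0;m[:,195:]=0
    for a,c,mm in comps(m,100): print(n,a,c.round(1))
```

```text
[-2.43731283e-04 -3.39544630e+01 -3.28111589e+01] [-2.90243394e-01  2.65326779e-02  1.79946039e+00 -2.18419166e-05
  1.31559540e+00 -1.23124583e+00]
t 34.62 tcp [ 0.5542 -0.048   0.2055] yaw_y 53.92 F [ 0.68  0.43 -2.52] w 0.677 ff 20.0
  -> [0.5149 0.3679 0.205 ] shift [0.554 0.626 0.001]
  spin -0.001
top0 1332 [134.9 272.1]
top0 665 [139.5 288.3]
top0 121 [147.8 310.2]
t2 1395 [135.7 272.7]
t2 712 [140.7 287.8]
t2 330 [160.9 308. ]
t3 1384 [134.8 272.5]
t3 705 [140.7 287.8]
t3 277 [161.6 308. ]
t4 1382 [135.  272.4]
t4 704 [140.8 287.8]
t4 225 [161.  308.5]
```

Call:
drive_tool([
  [0.277,0.313,0],
  [0.277,0.313,0],
  [0.277,0.313,0],
  [0.277,0.313,0],
  [0.277,0.313,0],
  [0.277,0.313,0],
  [0.277,0.313,0],
], spin=[0,0,0,0,0,0,0], claw=[-1,-1,-1,-1,-1,-1,-1])

```text
time_s: 35.2
ee_pos: [0.534, 0.1618, 0.2054]
orientation: [[-0.811, 0.586, 0.0], [0.586, 0.811, -0.0], [-0.0, -0.0, -1.0]]
contact_force: [-0.1, -1.2, -3.9]
grip_width: 0.673
finger_force: 20.0
```

Call:
drive_tool([
  [0.277,0.313,0],
  [0.277,0.313,0],
  [0.277,0.313,0],
  [0.277,0.313,0],
  [0.277,0.313,0],
  [0.277,0.313,0],
  [0.277,0.313,0],
  [0.277,0.313,0],
], spin=[0,0,0,0,0,0,0,0], claw=[-1,-1,-1,-1,-1,-1,-1,-1])

```text
time_s: 35.87
ee_pos: [0.5154, 0.3666, 0.2051]
orientation: [[-0.807, 0.59, -0.0], [0.59, 0.807, -0.001], [-0.0, -0.001, -1.0]]
contact_force: [-0.0, -0.9, -3.7]
grip_width: 0.678
finger_force: 20.0
```

Call:
drive_tool([
  [0,0,0],
  [0,0,0],
  [0,0,0],
  [0,0,0],
  [0,0,0],
  [0,0,0],
], spin=[0,0,0,0,0,0], claw=[-1,-1,-1,-1,-1,-1])

```text
time_s: 36.37
ee_pos: [0.5149, 0.3677, 0.2055]
orientation: [[-0.808, 0.589, 0.0], [0.589, 0.808, -0.0], [-0.0, 0.0, -1.0]]
contact_force: [0.3, -0.6, -3.3]
grip_width: 0.676
finger_force: 20.0
```

Run:
```python
from h import *
go((*CAR['-+'],.0745),yaw=54)
```

```text
t 36.37 tcp [0.5149 0.3677 0.2055] yaw_y 53.89 F [ 0.26 -0.59 -3.33] w 0.676 ff 20.0
  -> [0.5149 0.3679 0.0745] shift [0.    0.    0.262]
  spin -0.001
```

Call:
drive_tool([
  [0,0,0.06],
  [0,0,0.12],
  [0,0,0.18],
  [0,0,0.22],
  [0,0,0.25],
  [0,0,0.262],
  [0,0,0.262],
  [0,0,0.262],
], spin=[0,0,0,0,0,0,0,0], claw=[-1,-1,-1,-1,-1,-1,-1,-1])

```text
time_s: 37.03
ee_pos: [0.515, 0.3683, 0.0749]
orientation: [[-0.808, 0.589, 0.001], [0.589, 0.808, 0.0], [-0.0, 0.001, -1.0]]
contact_force: [0.0, 0.8, -3.1]
grip_width: 0.68
finger_force: 20.0
```

Call:
drive_tool([
  [0,0,0],
  [0,0,0],
  [0,0,0],
  [0,0,0],
  [0,0,0],
  [0,0,0],
], spin=[0,0,0,0,0,0], claw=[-1,0.7,0.7,0.7,0.7,0.7])

```text
time_s: 37.53
ee_pos: [0.515, 0.3682, 0.0749]
orientation: [[-0.808, 0.589, 0.001], [0.589, 0.808, 0.0], [-0.0, 0.001, -1.0]]
contact_force: [0.4, 0.4, 0.7]
grip_width: 0.851
finger_force: 0.0
```

Call:
drive_tool([
  [0,0,-0.05],
  [0,0,-0.12],
  [0,0,-0.2],
  [0,0,-0.262],
  [0,0,-0.262],
  [0,0,-0.262],
  [0,0,-0.262],
  [0,0,-0.262],
], spin=[0,0,0,0,0,0,0,0], claw=[0.7,0.7,0.7,0.7,0.7,0.7,0.7,0.7])

```text
time_s: 38.2
ee_pos: [0.5137, 0.3675, 0.2033]
orientation: [[-0.808, 0.589, -0.003], [0.589, 0.808, -0.002], [0.002, -0.003, -1.0]]
contact_force: [0.1, 0.3, -1.2]
grip_width: 0.849
finger_force: 0.0
```

Run:
```python
from h import *
try:
    p,d=snap('top','t5'); np.savez('t5',p=p,d=d)
except Exception as ex: print(ex)
for t in crumbs(p,d):print(t)
X=cloud('top',d);z=X[...,2];v,u=np.mgrid[:420,:560]
for nm,(u0,u1,v0,v1),(a,b),zp in [('scrapertop',(105,200,255,320),(.055,.085),.068),('foot',(105,200,255,320),(.014,.03),.02)]:
    m=(u>=u0)&(u<u1)&(v>=v0)&(v<v1)&(z>a)&(z<b)&(d>0)
    print(nm,m.sum(), rect('top',m,zp) if m.sum()>20 else '')
go((.4012,.2571,.205),yaw=13)
```

```text
(array([0.5931, 0.0141, 0.036 ]), np.int32(83), np.float64(0.037))
(array([0.5312, 0.0172, 0.036 ]), np.int32(89), np.float64(0.037))
(array([0.4812, 0.0364, 0.036 ]), np.int32(104), np.float64(0.037))
(array([ 0.4822, -0.01  ,  0.036 ]), np.int32(98), np.float64(0.037))
(array([ 0.4814, -0.0723,  0.036 ]), np.int32(87), np.float64(0.037))
(array([0.3903, 0.2408, 0.012 ]), np.int32(25), np.float64(0.004))
(array([ 0.1412, -0.5541,  0.012 ]), np.int32(565), np.float64(0.002))
scrapertop 614 (array([411.6, 253.8]), array([24. , 99.2]), 11.18)
foot 428 (array([411.4, 254.3]), array([ 35.8, 120.9]), 11.11)
t 38.25 tcp [0.5137 0.3675 0.2031] yaw_y 53.91 F [ 0.02  0.92 -0.78] w 0.851 ff 0.0
  -> [0.4012 0.2571 0.205 ] shift [ 0.052 -0.311 -0.003]
  spin 0.476
```

View pics/t5.png

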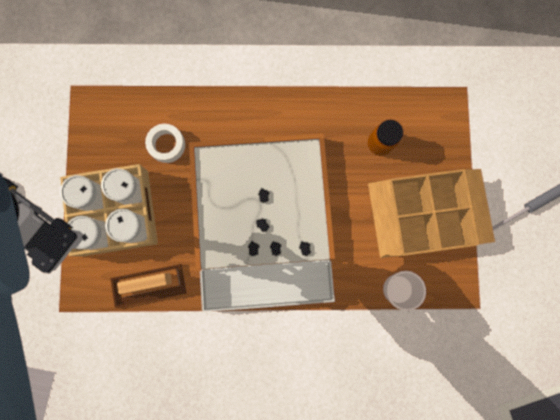

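The picture shows four tins standing in the carrier cells at (78,192), (118,185), (85,233) and (123,225). The five crumbs are unchanged. The scraper at (145,285) has shifted about 10 mm inside its rest, which puts it at (0.4115, 0.254) with a yaw of 11.1°. I'm going there to grasp it.

Call:
drive_tool([
  [0.031,-0.304,0],
  [0.031,-0.304,0],
  [0.031,-0.304,0],
  [0.031,-0.304,0],
  [0.031,-0.304,0],
  [0.031,-0.304,0],
  [0.031,-0.304,0],
  [0.031,-0.304,0],
], spin=[0.499,0.499,0.499,0.499,0.499,0.499,0.499,0.499], claw=[0.7,0.7,0.5,0.3,0.1,0.1,0.1,0.1])

```text
time_s: 38.92
ee_pos: [0.4122, 0.2541, 0.2045]
orientation: [[-0.194, 0.981, -0.002], [0.981, 0.194, -0.001], [-0.0, -0.002, -1.0]]
contact_force: [-0.3, 0.8, 0.8]
grip_width: 0.552
finger_force: 0.0
```

Call:
drive_tool([
  [0,0,0],
  [0,0,0],
  [0,0,0],
  [0,0,0],
  [0,0,0],
], spin=[0,0,0,0,0], claw=[0.1,0.1,0.1,0.1,0.1])

```text
time_s: 39.33
ee_pos: [0.4127, 0.2544, 0.2054]
orientation: [[-0.192, 0.981, -0.0], [0.981, 0.192, -0.0], [-0.0, -0.0, -1.0]]
contact_force: [0.3, 0.6, -0.2]
grip_width: 0.55
finger_force: 0.0
```

Run:
```python
from h import *
go((.4115,.254,.032),yaw=11.1)
```

```text
t 39.33 tcp [0.4127 0.2544 0.2054] yaw_y 11.06 F [ 0.31  0.63 -0.22] w 0.55 ff 0.0
  -> [0.4115 0.254  0.032 ] shift [-0.    -0.002  0.347]
  spin -0.0
```

Call:
drive_tool([
  [0,-0.002,0.08],
  [0,-0.002,0.16],
  [0,-0.002,0.23],
  [0,-0.002,0.29],
  [0,-0.002,0.33],
  [0,-0.002,0.347],
  [0,-0.002,0.347],
  [0,-0.002,0.347],
], spin=[0,0,0,0,0,0,0,0], claw=[0.1,0.1,0.1,0.1,0.1,0.1,0.1,0.1])

```text
time_s: 40.0
ee_pos: [0.4123, 0.2544, 0.0326]
orientation: [[-0.191, 0.981, 0.001], [0.981, 0.191, 0.0], [0.0, 0.001, -1.0]]
contact_force: [-0.1, 0.1, 0.4]
grip_width: 0.548
finger_force: 0.0
```

Call:
drive_tool([
  [0,0,0],
  [0,0,0],
  [0,0,0],
  [0,0,0],
  [0,0,0],
  [0,0,0],
  [0,0,0],
  [0,0,0],
], spin=[0,0,0,0,0,0,0,0], claw=[0.1,0.1,-1,-1,-1,-1,-1,-1], newtons=45)

```text
time_s: 40.67
ee_pos: [0.4119, 0.2542, 0.0321]
orientation: [[-0.191, 0.982, 0.0], [0.982, 0.191, 0.0], [0.0, 0.0, -1.0]]
contact_force: [0.7, -0.5, 1.4]
grip_width: 0.251
finger_force: 45.0
```

Run:
```python
from h import *
go((.4115,.254,.032),yaw=11.1)
```

```text
t 40.67 tcp [0.4119 0.2542 0.0321] yaw_y 11.03 F [ 0.71 -0.48  1.35] w 0.251 ff 45.0
  -> [0.4115 0.254  0.032 ] shift [-0.    -0.001  0.   ]
  spin -0.001
```

Call:
drive_tool([
  [0,0,-0.03],
  [0,0,-0.09],
  [0,0,-0.16],
  [0,0,-0.24],
  [0,0,-0.3],
  [0,0,-0.3],
  [0,0,-0.3],
  [0,0,-0.3],
], spin=[0,0,0,0.04,0.082,0.082,0.082,0.082], claw=[-1,-1,-1,-1,-1,-1,-1,-1])

```text
time_s: 41.33
ee_pos: [0.4104, 0.2537, 0.1799]
orientation: [[-0.07, 0.998, -0.003], [0.998, 0.07, -0.001], [-0.001, -0.003, -1.0]]
contact_force: [-0.4, -0.3, -3.0]
grip_width: 0.252
finger_force: 45.0
```

Run:
```python
from h import *
print(env.get_obs()['effort'][:3])
go((.6436,.0241,.18),yaw=4.03)
```

```text
[ 6.68416134e-03 -2.80800426e+01 -3.36243331e+01]
t 41.33 tcp [0.4104 0.2537 0.1799] yaw_y 4.02 F [-0.4  -0.27 -3.02] w 0.252 ff 45.0
  -> [0.6436 0.0241 0.18  ] shift [-0.491  0.433 -0.001]
  spin -0.0
```

Call:
drive_tool([
  [-0.49,0.43,0],
  [-0.49,0.43,0],
  [-0.49,0.43,0],
  [-0.49,0.43,0],
  [-0.49,0.43,0],
  [-0.49,0.43,0],
  [-0.49,0.43,0],
  [-0.49,0.43,0],
], spin=[0,0,0,0,0,0,0,0], claw=[-1,-1,-1,-1,-1,-1,-1,-1])

```text
time_s: 42.0
ee_pos: [0.6429, 0.0224, 0.1778]
orientation: [[-0.069, 0.998, -0.006], [0.998, 0.069, 0.001], [0.001, -0.006, -1.0]]
contact_force: [0.0, 0.5, -3.0]
grip_width: 0.254
finger_force: 45.0
```

Call:
drive_tool([
  [0,0,0],
  [0,0,0],
  [0,0,0],
  [0,0,0],
  [0,0,0],
  [0,0,0],
], spin=[0,0,0,0,0,0], claw=[-1,-1,-1,-1,-1,-1])

```text
time_s: 42.5
ee_pos: [0.6425, 0.0257, 0.1818]
orientation: [[-0.071, 0.997, -0.0], [0.997, 0.071, 0.0], [0.0, -0.0, -1.0]]
contact_force: [0.0, -0.2, -1.8]
grip_width: 0.248
finger_force: 45.0
```

Run:
```python
from h import *
print(env.get_obs()['effort'][:3],env.get_obs()['joint_positions'][:3])
go((.6436,.0241,.0575),yaw=4.03)
```

```text
[ -0.11371311 -42.4497056  -32.05502987] [-0.13602405  0.25000096  1.59627794]
t 42.5 tcp [0.6425 0.0257 0.1818] yaw_y 4.07 F [ 0.03 -0.24 -1.82] w 0.248 ff 45.0
  -> [0.6436 0.0241 0.0575] shift [-0.003  0.002  0.249]
  spin 0.0
```

Call:
drive_tool([
  [-0.003,0.002,0.06],
  [-0.003,0.002,0.12],
  [-0.003,0.002,0.18],
  [-0.003,0.002,0.22],
  [-0.003,0.002,0.24],
  [-0.003,0.002,0.249],
  [-0.003,0.002,0.249],
  [-0.003,0.002,0.249],
], spin=[0,0,0,0,0,0,0,0], claw=[-1,-1,-1,-1,-1,-1,-1,-1])

```text
time_s: 43.17
ee_pos: [0.6456, 0.0233, 0.0592]
orientation: [[-0.07, 0.998, 0.003], [0.998, 0.07, -0.0], [-0.001, 0.003, -1.0]]
contact_force: [-0.3, -1.1, -2.7]
grip_width: 0.251
finger_force: 45.0
```

Call:
drive_tool([
  [0,0,0],
  [0,0,0],
  [0,0,0],
  [0,0,0],
], spin=[0,0,0,0], claw=[-1,-1,-1,-1])

```text
time_s: 43.5
ee_pos: [0.6447, 0.0232, 0.0581]
orientation: [[-0.069, 0.998, 0.001], [0.998, 0.069, -0.0], [-0.0, 0.001, -1.0]]
contact_force: [0.2, 0.5, -3.2]
grip_width: 0.25
finger_force: 45.0
```

```bash
cat >> h.py <<'E'
O=np.array([.5788,.0195]);th=np.radians(4.03);UX=np.array([np.cos(th),np.sin(th)]);UY=np.array([-UX[1],UX[0]])
def S(x,y,z): return (*(O+x*UX+y*UY),z)
def inslab():
    e=np.array(env.get_obs()['ee_pos']); print('slab frame',((e[:2]-O)@UX).round(4),((e[:2]-O)@UY).round(4),e[2].round(4))
E
python3 - <<'E'
from h import *
inslab(); go(S(-.122,0,.057),S(-.122,0,.09),S(.06,-.070,.09),yaw=4.03)
E
```

```text
slab frame 0.066 -0.001 0.0581
t 43.5 tcp [0.6447 0.0232 0.0581] yaw_y 3.98 F [ 0.23  0.51 -3.19] w 0.25 ff 45.0
  -> [0.4571 0.0109 0.057 ] shift [ 0.002 -0.376  0.002]
  -> [0.4571 0.0109 0.09  ] shift [ 0.002 -0.376 -0.064]
  -> [ 0.6436 -0.0461  0.09  ] shift [-0.138 -0.012 -0.064]
  spin -0.001
```

Call:
drive_tool([
  [0.001,-0.024,0.001],
  [0.001,-0.048,0.001],
  [0.001,-0.072,0.001],
  [0.001,-0.096,0.001],
  [0.001,-0.12,0.001],
  [0.001,-0.144,0.001],
  [0.001,-0.168,0.001],
  [0.001,-0.192,0.001],
], spin=[0,0,0,0,0,0,0,0], claw=[-1,-1,-1,-1,-1,-1,-1,-1])

```text
time_s: 44.17
ee_pos: [0.5482, 0.017, 0.0573]
orientation: [[-0.069, 0.998, 0.001], [0.998, 0.069, -0.0], [-0.0, 0.001, -1.0]]
contact_force: [0.2, -0.3, -2.7]
grip_width: 0.255
finger_force: 45.0
```

Call:
drive_tool([
  [0.001,-0.024,0],
  [0.001,-0.048,0],
  [0.001,-0.072,0],
  [0.001,-0.096,0],
  [0.001,-0.12,0],
  [0.001,-0.144,0],
  [0.001,-0.168,0],
  [0.001,-0.192,0],
], spin=[0,0,0,0,0,0,0,0], claw=[-1,-1,-1,-1,-1,-1,-1,-1])

```text
time_s: 44.83
ee_pos: [0.4524, 0.0108, 0.0573]
orientation: [[-0.069, 0.998, 0.001], [0.998, 0.069, -0.0], [-0.0, 0.001, -1.0]]
contact_force: [0.2, -0.7, -2.3]
grip_width: 0.252
finger_force: 45.0
```

Call:
drive_tool([
  [0,-0.006,0],
  [0,-0.006,0],
  [0,-0.006,0],
  [0,-0.006,0],
  [0,-0.006,0],
], spin=[0,0,0,0,0], claw=[-1,-1,-1,-1,-1])

```text
time_s: 45.25
ee_pos: [0.4504, 0.0106, 0.0572]
orientation: [[-0.07, 0.998, 0.001], [0.998, 0.07, -0.0], [-0.0, 0.001, -1.0]]
contact_force: [-0.8, 0.4, -2.6]
grip_width: 0.257
finger_force: 45.0
```

Run:
```python
from h import *
inslab(); go(S(-.12,0,.1),S(-.04,-.068,.1),S(-.04,-.068,.0575),yaw=4.03)
```

```text
slab frame -0.1287 0.0002 0.0572
t 45.25 tcp [0.4504 0.0106 0.0572] yaw_y 3.99 F [-0.77  0.45 -2.59] w 0.257 ff 45.0
  -> [0.4591 0.0111 0.1   ] shift [-0.     0.017 -0.086]
  -> [ 0.5437 -0.0511  0.1   ] shift [-0.136  0.178 -0.085]
  -> [ 0.5437 -0.0511  0.0575] shift [-0.136  0.177 -0.   ]
  spin -0.001
```

Call:
drive_tool([
  [0,0,-0.05],
  [0,0,-0.09],
  [-0.06,0.08,-0.09],
  [-0.1,0.15,-0.09],
  [-0.136,0.23,-0.09],
  [-0.136,0.31,-0.09],
  [-0.136,0.38,-0.09],
  [-0.136,0.38,-0.09],
], spin=[0,0,0,0,0,0,0,0], claw=[-1,-1,-1,-1,-1,-1,-1,-1])

```text
time_s: 45.92
ee_pos: [0.65, -0.0446, 0.1002]
orientation: [[-0.069, 0.998, 0.003], [0.998, 0.069, 0.0], [-0.0, 0.003, -1.0]]
contact_force: [-1.3, 0.1, -2.6]
grip_width: 0.254
finger_force: 45.0
```

Call:
drive_tool([
  [0,0,0],
  [0,0,0],
  [0,0,0.03],
  [0,0,0.06],
  [0,0,0.08],
  [0,0,0.088],
  [0,0,0.088],
  [0,0,0.088],
], spin=[0,0,0,0,0,0,0,0], claw=[-1,-1,-1,-1,-1,-1,-1,-1])

```text
time_s: 46.58
ee_pos: [0.6436, -0.0439, 0.0579]
orientation: [[-0.069, 0.998, -0.0], [0.998, 0.069, 0.0], [0.0, -0.0, -1.0]]
contact_force: [0.5, 0.3, -2.9]
grip_width: 0.252
finger_force: 45.0
```

Run:
```python
from h import *
inslab(); go(S(-.128,-.068,.0573),yaw=4.03)
```

```text
slab frame 0.0602 -0.0678 0.0579
t 46.58 tcp [ 0.6436 -0.0439  0.0579] yaw_y 3.98 F [ 0.48  0.25 -2.88] w 0.252 ff 45.0
  -> [ 0.4559 -0.0573  0.0573] shift [-0.001 -0.376  0.001]
  spin -0.001
```

Sweep B, followed by the return and positioning for sweep C at y = +0.068.

Call:
drive_tool([
  [0,-0.024,0.001],
  [0,-0.048,0.001],
  [0,-0.072,0.001],
  [0,-0.096,0.001],
  [0,-0.12,0.001],
  [0,-0.144,0.001],
  [0,-0.168,0.001],
  [0,-0.192,0.001],
], spin=[0,0,0,0,0,0,0,0], claw=[-1,-1,-1,-1,-1,-1,-1,-1])

```text
time_s: 47.25
ee_pos: [0.5478, -0.0507, 0.0579]
orientation: [[-0.069, 0.998, 0.001], [0.998, 0.069, -0.0], [-0.0, 0.001, -1.0]]
contact_force: [0.5, 0.1, -3.0]
grip_width: 0.253
finger_force: 45.0
```

Call:
drive_tool([
  [0,-0.024,0],
  [0,-0.048,0],
  [0,-0.072,0],
  [0,-0.096,0],
  [0,-0.12,0],
  [0,-0.144,0],
  [0,-0.168,0],
  [0,-0.186,0],
], spin=[0,0,0,0,0,0,0,0], claw=[-1,-1,-1,-1,-1,-1,-1,-1])

```text
time_s: 47.92
ee_pos: [0.4549, -0.0571, 0.0579]
orientation: [[-0.069, 0.998, 0.001], [0.998, 0.069, -0.0], [-0.0, 0.001, -1.0]]
contact_force: [0.5, -0.0, -2.2]
grip_width: 0.248
finger_force: 45.0
```

Call:
drive_tool([
  [0,0,0],
  [0,0,0],
  [0,0,0],
  [0,0,-0.05],
  [0,0,-0.09],
  [0,0,-0.09],
], spin=[0,0,0,0,0,0], claw=[-1,-1,-1,-1,-1,-1])

```text
time_s: 48.42
ee_pos: [0.459, -0.0582, 0.1065]
orientation: [[-0.07, 0.998, 0.008], [0.998, 0.07, -0.003], [-0.003, 0.008, -1.0]]
contact_force: [0.4, -0.8, -2.2]
grip_width: 0.251
finger_force: 45.0
```

Run:
```python
from h import *
inslab(); go(S(.06,.068,.101),yaw=4.03)
```

```text
slab frame -0.125 -0.0691 0.1065
t 48.42 tcp [ 0.459  -0.0582  0.1065] yaw_y 4.0 F [ 0.37 -0.77 -2.24] w 0.251 ff 45.0
  -> [0.6339 0.0915 0.101 ] shift [0.274 0.37  0.013]
  spin -0.0
```

Call:
drive_tool([
  [0.272,0.375,0],
  [0.272,0.375,0],
  [0.272,0.375,0],
  [0.272,0.375,0],
  [0.272,0.375,0],
  [0.272,0.375,0],
  [0.272,0.375,0],
  [0.272,0.375,0],
], spin=[0,0,0,0,0,0,0,0], claw=[-1,-1,-1,-1,-1,-1,-1,-1])

```text
time_s: 49.08
ee_pos: [0.6331, 0.0925, 0.1006]
orientation: [[-0.071, 0.997, -0.002], [0.997, 0.071, -0.0], [-0.0, -0.002, -1.0]]
contact_force: [-0.4, -0.7, -2.4]
grip_width: 0.251
finger_force: 45.0
```

Call:
drive_tool([
  [0,0,0],
  [0,0,0],
  [0,0,0.03],
  [0,0,0.06],
  [0,0,0.08],
  [0,0,0.09],
  [0,0,0.09],
  [0,0,0.09],
], spin=[0,0,0,0,0,0,0,0], claw=[-1,-1,-1,-1,-1,-1,-1,-1])

```text
time_s: 49.75
ee_pos: [0.633, 0.0912, 0.0577]
orientation: [[-0.069, 0.998, 0.0], [0.998, 0.069, -0.0], [-0.0, 0.0, -1.0]]
contact_force: [0.2, -0.9, -2.5]
grip_width: 0.25
finger_force: 45.0
```

Run:
```python
from h import *
inslab(); go(S(-.128,.068,.0575),yaw=4.03)
```

```text
slab frame 0.0592 0.0677 0.0577
t 49.75 tcp [0.633  0.0912 0.0577] yaw_y 3.95 F [ 0.2  -0.87 -2.55] w 0.25 ff 45.0
  -> [0.4463 0.0783 0.0575] shift [-0.    -0.374  0.   ]
  spin -0.001
```

Call:
drive_tool([
  [0,-0.024,0],
  [0,-0.048,0],
  [0,-0.072,0],
  [0,-0.096,0],
  [0,-0.12,0],
  [0,-0.144,0],
  [0,-0.168,0],
  [0,-0.192,0],
], spin=[0,0,0,0,0,0,0,0], claw=[-1,-1,-1,-1,-1,-1,-1,-1])

```text
time_s: 50.42
ee_pos: [0.537, 0.0848, 0.0581]
orientation: [[-0.069, 0.998, 0.001], [0.998, 0.069, -0.0], [-0.0, 0.001, -1.0]]
contact_force: [0.0, -0.1, -2.0]
grip_width: 0.251
finger_force: 45.0
```

Call:
drive_tool([
  [0,-0.024,0],
  [0,-0.048,0],
  [0,-0.072,0],
  [0,-0.096,0],
  [0,-0.12,0],
  [0,-0.144,0],
  [0,-0.168,0],
  [0,-0.184,0],
], spin=[0,0,0,0,0,0,0,0], claw=[-1,-1,-1,-1,-1,-1,-1,-1])

```text
time_s: 51.08
ee_pos: [0.4448, 0.0785, 0.0578]
orientation: [[-0.069, 0.998, 0.001], [0.998, 0.069, -0.0], [-0.0, 0.001, -1.0]]
contact_force: [-0.0, -0.0, -2.5]
grip_width: 0.252
finger_force: 45.0
```

Call:
drive_tool([
  [0,0,0],
  [0,0,0],
  [0,0,0],
  [0,0,-0.05],
  [0,0,-0.09],
  [0,0,-0.09],
], spin=[0,0,0,0,0,0], claw=[-1,-1,-1,-1,-1,-1])

```text
time_s: 51.58
ee_pos: [0.4493, 0.0784, 0.1065]
orientation: [[-0.07, 0.998, 0.009], [0.998, 0.07, -0.001], [-0.001, 0.009, -1.0]]
contact_force: [0.3, 0.3, -1.1]
grip_width: 0.251
finger_force: 45.0
```

Call:
drive_tool([
  [-0.136,0.375,0],
  [-0.136,0.375,0],
  [-0.136,0.375,0],
  [-0.136,0.375,0],
  [-0.136,0.375,0],
  [-0.136,0.375,0],
  [-0.136,0.375,0],
  [-0.136,0.375,0],
], spin=[0,0,0,0,0,0,0,0], claw=[-1,-1,-1,-1,-1,-1,-1,-1])

```text
time_s: 52.25
ee_pos: [0.6364, 0.0239, 0.1007]
orientation: [[-0.069, 0.998, -0.003], [0.998, 0.069, 0.0], [0.001, -0.003, -1.0]]
contact_force: [-0.6, 0.3, -2.7]
grip_width: 0.253
finger_force: 45.0
```

Call:
drive_tool([
  [0,0,0],
  [0,0,0],
  [0,0,0.03],
  [0,0,0.06],
  [0,0,0.08],
  [0,0,0.09],
  [0,0,0.09],
  [0,0,0.09],
], spin=[0,0,0,0,0,0,0,0], claw=[-1,-1,-1,-1,-1,-1,-1,-1])

```text
time_s: 52.92
ee_pos: [0.6374, 0.0239, 0.0578]
orientation: [[-0.07, 0.998, 0.001], [0.998, 0.07, -0.0], [-0.0, 0.001, -1.0]]
contact_force: [-0.1, 0.4, -1.7]
grip_width: 0.252
finger_force: 45.0
```

Run:
```python
from h import *
inslab(); go(S(-.128,0,.0575),yaw=4.03)
```

```text
slab frame 0.0587 0.0002 0.0578
t 52.92 tcp [0.6374 0.0239 0.0578] yaw_y 3.99 F [-0.08  0.41 -1.71] w 0.252 ff 45.0
  -> [0.4511 0.0105 0.0575] shift [-0.001 -0.373  0.   ]
  spin -0.0
```

Call:
drive_tool([
  [0,-0.024,0],
  [0,-0.048,0],
  [0,-0.072,0],
  [0,-0.096,0],
  [0,-0.12,0],
  [0,-0.144,0],
  [0,-0.168,0],
  [0,-0.192,0],
], spin=[0,0,0,0,0,0,0,0], claw=[-1,-1,-1,-1,-1,-1,-1,-1])

```text
time_s: 53.58
ee_pos: [0.5414, 0.017, 0.0583]
orientation: [[-0.07, 0.998, 0.002], [0.998, 0.07, -0.0], [-0.0, 0.002, -1.0]]
contact_force: [-0.8, 0.7, -2.5]
grip_width: 0.253
finger_force: 45.0
```

Call:
drive_tool([
  [0,-0.024,0],
  [0,-0.048,0],
  [0,-0.072,0],
  [0,-0.096,0],
  [0,-0.12,0],
  [0,-0.144,0],
  [0,-0.168,0],
  [0,-0.186,0],
], spin=[0,0,0,0,0,0,0,0], claw=[-1,-1,-1,-1,-1,-1,-1,-1])

```text
time_s: 54.25
ee_pos: [0.4483, 0.0106, 0.0581]
orientation: [[-0.07, 0.998, 0.001], [0.998, 0.07, -0.0], [-0.0, 0.001, -1.0]]
contact_force: [0.2, -0.6, -2.8]
grip_width: 0.25
finger_force: 45.0
```

Call:
drive_tool([
  [0,0,0],
  [0,0,0],
  [0,0,0],
  [0,0,-0.06],
  [0,0,-0.12],
  [0,0,-0.18],
  [0,0,-0.24],
  [0,0,-0.24],
], spin=[0,0,0,0,0,0,0,0], claw=[-1,-1,-1,-1,-1,-1,-1,-1])

```text
time_s: 54.92
ee_pos: [0.4534, 0.0097, 0.1844]
orientation: [[-0.07, 0.997, 0.013], [0.998, 0.07, -0.003], [-0.004, 0.012, -1.0]]
contact_force: [1.7, -0.1, -0.8]
grip_width: 0.254
finger_force: 45.0
```

Run:
```python
from h import *
inslab(); go((.405,.257,.18),yaw=11.1)
```

```text
slab frame -0.1258 -0.0009 0.1844
t 54.92 tcp [0.4534 0.0097 0.1844] yaw_y 4.0 F [ 1.67 -0.11 -0.76] w 0.254 ff 45.0
  -> [0.405 0.257 0.18 ] shift [ 0.5   -0.062  0.006]
  spin -0.083
```

Call:
drive_tool([
  [0.5,-0.055,0],
  [0.5,-0.055,0],
  [0.5,-0.055,0],
  [0.5,-0.055,0],
  [0.5,-0.055,0],
  [0.5,-0.055,0],
  [0.5,-0.055,0],
  [0.5,-0.055,0],
], spin=[-0.083,-0.083,-0.083,-0.083,-0.083,-0.083,-0.083,-0.083], claw=[-1,-1,-1,-1,-1,-1,-1,-1])

```text
time_s: 55.58
ee_pos: [0.4029, 0.26, 0.1762]
orientation: [[-0.197, 0.98, -0.002], [0.98, 0.197, -0.001], [-0.0, -0.002, -1.0]]
contact_force: [0.2, -0.6, -2.9]
grip_width: 0.253
finger_force: 45.0
```

Call:
drive_tool([
  [0,0,0],
  [0,0,0],
  [0,0,0],
  [0,0,0],
  [0,0,0],
  [0,0,0],
], spin=[0,0,0,0,0,0], claw=[-1,-1,-1,-1,-1,-1])

```text
time_s: 56.08
ee_pos: [0.4043, 0.2575, 0.1775]
orientation: [[-0.191, 0.981, 0.0], [0.981, 0.191, 0.0], [-0.0, 0.0, -1.0]]
contact_force: [-0.3, 0.4, -2.7]
grip_width: 0.252
finger_force: 45.0
```

Run:
```python
from h import *
go((.4047,.2575,.033),yaw=11.1)
```

```text
t 56.08 tcp [0.4043 0.2575 0.1775] yaw_y 11.04 F [-0.29  0.38 -2.66] w 0.252 ff 45.0
  -> [0.4047 0.2575 0.033 ] shift [-0.     0.001  0.289]
  spin -0.001
```

Call:
drive_tool([
  [0,0,0.07],
  [0,0,0.14],
  [0,0,0.2],
  [0,0,0.24],
  [0,0,0.27],
  [0,0,0.285],
  [0,0,0.289],
  [0,0,0.289],
], spin=[0,0,0,0,0,0,0,0], claw=[-1,-1,-1,-1,-1,-1,-1,-1])

```text
time_s: 56.75
ee_pos: [0.4043, 0.2581, 0.0333]
orientation: [[-0.192, 0.981, 0.0], [0.981, 0.192, 0.0], [0.0, 0.0, -1.0]]
contact_force: [-0.0, 0.8, -2.8]
grip_width: 0.251
finger_force: 45.0
```

Call:
drive_tool([
  [0,0,0.001],
  [0,0,0.001],
  [0,0,0.001],
  [0,0,0.001],
], spin=[0,0,0,0], claw=[-1,-1,-1,-1])

```text
time_s: 57.08
ee_pos: [0.4044, 0.2583, 0.0331]
orientation: [[-0.193, 0.981, 0.001], [0.981, 0.193, 0.0], [0.0, 0.001, -1.0]]
contact_force: [0.2, -0.2, -2.4]
grip_width: 0.252
finger_force: 45.0
```

Run:
```python
from h import *
go((.4047,.2575,.0325),yaw=11.1)
```

```text
t 57.08 tcp [0.4044 0.2583 0.0331] yaw_y 11.12 F [ 0.19 -0.23 -2.44] w 0.252 ff 45.0
  -> [0.4047 0.2575 0.0325] shift [-0.002  0.     0.001]
  spin 0.0
```

Call:
drive_tool([
  [0,0,0.001],
  [0,0,0.002],
  [0,0,0.002],
  [0,0,0.002],
  [0,0,0.002],
  [0,0,0.002],
  [0,0,0.002],
  [0,0,0.002],
], spin=[0,0,0,0,0,0,0,0], claw=[-1,-1,-1,-1,-0.3,0.1,0.1,0.1])

```text
time_s: 57.75
ee_pos: [0.404, 0.2582, 0.0314]
orientation: [[-0.193, 0.981, 0.0], [0.981, 0.193, 0.0], [0.0, 0.0, -1.0]]
contact_force: [0.1, 0.1, -0.3]
grip_width: 0.5
finger_force: 0.0
```

Call:
drive_tool([
  [0,0,0],
  [0,0,0],
  [0,0,0],
  [0,0,0],
], spin=[0,0,0,0], claw=[0.1,0.1,0.1,0.1])

```text
time_s: 58.08
ee_pos: [0.4039, 0.2581, 0.0314]
orientation: [[-0.193, 0.981, -0.0], [0.981, 0.193, 0.0], [0.0, -0.0, -1.0]]
contact_force: [-0.3, 0.0, 0.4]
grip_width: 0.548
finger_force: 0.0
```

Call:
drive_tool([
  [0,0,-0.04],
  [0,0,-0.1],
  [0,0,-0.17],
  [0,0,-0.24],
  [0,0,-0.31],
  [0,0,-0.35],
  [0,0,-0.35],
  [0,0,-0.35],
], spin=[0,0,0,0,0,0,0,0], claw=[0.1,0.1,0.1,0.1,0.1,0.1,0.1,0.1])

```text
time_s: 58.75
ee_pos: [0.4045, 0.2583, 0.2074]
orientation: [[-0.193, 0.981, 0.002], [0.981, 0.193, 0.001], [0.0, 0.003, -1.0]]
contact_force: [-0.3, 0.4, -1.4]
grip_width: 0.552
finger_force: 0.0
```

Call:
drive_tool([
  [0,0,0],
  [0,0,0],
  [0,0,0],
  [0,0,0],
  [0,0,0],
  [0,0,0],
], spin=[0,0,0,0,0,0], claw=[0.1,0.1,0.1,0.1,0.1,0.1])

```text
time_s: 59.25
ee_pos: [0.4037, 0.2581, 0.206]
orientation: [[-0.193, 0.981, -0.001], [0.981, 0.193, -0.0], [-0.0, -0.001, -1.0]]
contact_force: [-0.9, 0.2, -0.4]
grip_width: 0.55
finger_force: 0.0
```

```bash
python3 -c "
from station import env
print(env.sign_off())"
```

```text
the job is handed in; nothing more can be done
None
```

The job is handed in, but I never saw the final state: all four tins weighed over 300 g (the lightest about 315 g, close to the limit) and stand in the carrier with the carton empty, and I swept the slab four times with the scraper and set it back in its rest, but I had used all 200 camera calls before the sweeps, so I couldn't check by picture that every crumb is in the tray or that the scraper is standing properly.

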